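# Turn the mould collar to its notch and lock it

## Task

Turn the white plaster collar on its jig by pushing sideways on the brass pegs near its edge until the V notch in its rim faces the locking slide. Then push the slide's red knob in until its roller has gone fully home in the notch, press it there with about 10 newtons for a moment, and let go. Plaster chips: never push the collar or ram the slide into it with more than 20 newtons, keep the collar down flat on the jig, and leave the other things on the bench where they are.

Things in the scene. Friction and masses are not known exactly. Their poses are not given: they have to be found in the camera images.
- jig: Plywood board fixed to the bench, 156 (x) by 272 (y) by 16 mm. Origin on the bench under the axis of its steel spigot (36 mm across, top 40 mm above the bench). The board spans y = -78 to +194 mm; +y points from spigot to locking slide, where a red line marks the board. An aluminium guide (36 mm wide, top 46 mm above the bench) straddles the slide at y = 110 to 122 mm.
- collar: Loose plaster ring, 0.6 kg, 130 mm across, 28 high, hole 39, round the spigot with 1 to 1.5 mm play; turns freely, 1 to 4 N at a peg. Origin on its axis, underside (16 mm above bench). V notch in the rim at +y: 26 wide, 17 deep, flanks 40 deg to the radius. 3 brass pegs, 12 across, 44 to 70 mm above the bench, at radius 52, at 30, 150, 270 deg from +x. Notch faces the slide when yaw = jig's yaw.
- notch (a point): Point in the collar's V notch where the roller's axis comes to rest: 62 mm from the collar's axis along its +y, 30 mm above the bench.
- mark (a point): Fixed point of the jig that the notch point must reach: 62 mm from the spigot's axis along the jig's +y, 30 mm above the bench.
- lock_slide (a joint): Slide travel in m: 0 drawn back, grows towards the spigot (jig's -y), end stop 0.048. The steel roller (18 mm across) on its inner end is screwed on at a setting that differs: it seats in the notch at a travel of 0.023 to 0.042, so feel for it (plain rim: 12 mm earlier). Entering, it draws the collar straight if the notch point is within 8 mm of the mark. Friction 2 N; stays where left.
- knob (a point): Middle of the slide's red upright knob, 20 mm across, from 37 to 87 mm above the bench (the point is 62 mm above it); at slide 0 it lies 174 mm from the spigot's axis along the jig's +y. Push it from behind, towards the spigot.
- mug: Bystander: white mug with dots, 78 mm across, 93 mm high; origin under its middle.
- rib: Bystander: flat brown wooden kidney-shaped rib, 58x114x7 mm; origin under its middle.
- plug: Bystander: small white plaster plug, 43 mm across, 38 mm high; origin under its middle.
- tape: Bystander: roll of tan tape lying flat, 98 mm across, 25 mm high; origin under its middle.
- wedge: Bystander: wooden wedge, 34x95x22 mm; origin under its middle.

How it is judged:
By the outcome, as a careful person would: the job done as asked, in the order asked, and still so for the second after the job is handed in, with the robot touching nothing.
It also fails if it takes over 61 s, if anything falls off the work surface, if the arm or the gripper's body presses on something with over 40 N, if the wrist force passes 120 N, or if a joint passes its speed limit or range.

## Robot

A 6-joint arm with a two-finger parallel gripper is mounted at the origin on the work surface; the furniture and walls round the work are solid. World frame = base frame: x ahead of the robot, y to its left, z up, the work surface at z = 0. Lengths are in m, angles in rad, forces in N, time in s.
With the tool pointing down it reaches from about 0.35 to 0.775 m from the base axis. Payload 5.5 kg.
Tool frame: the origin (TCP) lies on the mounting face of the last link; the fingertips stand 173 mm ahead of it and the grasp point (between the pads) lies 155 mm ahead of it; z points along the fingers, y is the direction in which the jaws open and shut (so a half turn about z gives the same grasp; the last joint's range is limited). The gripper opens to 85 mm and grips with 20 to 120 N. Pads are 22 mm wide; open, the fingers measure 114 mm over their backs; the gripper's body (76 mm by 85 mm) begins 54 mm behind the grasp point. The pads swing forward as they close: fully open they stand 13 mm farther back than shut.
Start: joints at [1.115, 0.313, 0.046, 1.304, 0, 1.431], TCP at [0.179, 0.547, 0.405] pointing down, gripper open.
Joint ranges: [-2.76, 2.76], [-0.86, 1.69], [-1.03, 1.26], [-2.2, 2.34], [-1.47, 1.5], [-3.14, 3.14]. Speed limits (rad/s): [2.57, 2.57, 3.14, 3.14, 3.14, 3.14].

## Interface

Orientations are given as a unit quaternion [w, x, y, z].
In Python, from workcell import get_state, eyes, env gives the robot as it stands. The module is installed in compiled form; this text tells all that it offers.
- The arm moves only by the tool carry_out, never from a script. Its argument "motion" is a list of rows, each an object of numbers: "jaw": the opening, from -1 (shut) to 1 (fully open); "tx", "ty", "tz": the shift along the tool's x, y, z in cm; "wx", "wy", "wz": the turn, a rotation vector about the tool's x, y, z in degrees. In form: [{"jaw": .., "tx": .., "ty": .., "tz": .., "wx": .., "wy": .., "wz": ..}, ...]. A call has 1 to 20 rows; each row shifts and turns the commanded pose from where the row before left it, along the tool's axes as they then stand; what a row does not reach is not made up. A row lasts 1/8 s, in which the tool goes at most 62.5 mm and 10.7 degrees, less where a joint would pass 70% of its speed; a pose out of reach is approached as far as the arm can. A call with a gripper value outside its range is refused whole. The fingers move at their own pace and stop on an object; "force" is the grip in N (left out, the last holds). Time passes only in rows, so rows that do not move let the fingers close. It gives the time, the measured TCP pose, the force and the opening at its end, in the units of the state.
- get_state(): the state, without advancing time (a new reading comes with each control period).
- eyes.read_camera(name): name is "scene" or "top" or "wrist"; returns the picture (400x640x3 uint8, blue, green, red); there is no depth.
- eyes.calibration(name): a dict with "K" (3x3 intrinsics, pixels), "k1" (the pictures are not rectified: a ray, as slopes to the right and down, at radius r is drawn at 1 + k1 r^2 times it, then the intrinsics apply), "camera_from_world" (4x4, takes a point from world to camera coordinates). Camera axes: x right, y up, looking along -z (the intrinsics and any distortion apply to the point x, -y, -z); pixel columns grow to the right and rows downward; lengths in m; the calibration is good to about 2 mm. A picture is of the moment at which its call begins: read the wrist's pose just before it. calibration takes no time and is no camera call; for the wrist camera it gives the pose at the moment of the call.
- env.hand_in(): hands the job in, once; it reports no verdict.
The state is a dict: "clock": time; "joint_pos": joint angles; "qvel": joint speeds; "tau": joint torques, N m; "tcp_pos": TCP position; "orientation": TCP orientation; "wrist_force": force on the tool from outside, world axes, zero at the start; "ft_torque": the same for the moment, N m; "finger_gap": finger opening in m.
Only numpy, scipy, OpenCV 4.12 (cv2) and the standard library are available. Lean on these libraries where they do the work, as an engineer would, in place of code of your own. Each camera call takes 0.05 s, during which the arm holds its last target.

## Working session

There is one attempt and no reset: what is moved stays moved. The work goes in short steps, Python scripts to look and compute and a tool call to move; the robot and the scene stay as the last step left them, time stands still between calls to the robot, and variables do not carry over. Pictures are saved under pics/ and viewed, and the job is handed in when it is done.

Besides the shell and the picture viewer there is one more tool, called after "Emit:" by a JSON object that holds its "op" and its "data", one argument or row to a line. carry_out: Moves the arm, as the interface text tells. Its arguments: {"type":"object","properties":{"motion":{"type":"array"},"force":{"type":"number"}},"required":["motion"]}

```bash
mkdir -p pics; python3 - <<'E'
from workcell import get_state, eyes, env
import cv2
s=get_state();print(s)
for n in("scene","top","wrist"):
    cv2.imwrite(f"pics/{n}0.png",eyes.read_camera(n))
    c=eyes.calibration(n);print(n,c)
E
```

```text
{'clock': 0.0, 'joint_pos': array([ 1.11543205e+00,  3.13988390e-01,  4.50193914e-02,  1.30360305e+00,
       -8.18551537e-06,  1.43117454e+00]), 'qvel': array([ 1.81501430e-03,  8.45691833e-04,  1.60780336e-03,  2.57799923e-04,
       -4.00735535e-04, -8.23527001e-05]), 'tau': array([ 5.10592799e-04, -4.80630255e+01,  2.98534030e+01,  1.94238068e-02,
        6.86060787e-06, -4.20471594e-06]), 'tcp_pos': array([0.17848904, 0.54639805, 0.40383195]), 'orientation': array([-2.56340266e-04,  1.57216215e-01,  9.87563807e-01, -8.50059588e-04]), 'wrist_force': array([ 0.48573895, -0.08081918,  0.67933928]), 'ft_torque': array([ 0.03121658, -0.0137308 , -0.03893885]), 'finger_gap': 0.08539939727730703}
scene {'K': array([[402.78302518,   0.        , 326.06636036],
       [  0.        , 402.78302518, 198.93616713],
       [  0.        ,   0.        ,   1.        ]]), 'k1': 0.007320679754167191, 'camera_from_world': array([[ 0.56806972, -0.8229788 , -0.00163759, -0.23215594],
       [ 0.58712145,  0.40387075,  0.70155314, -0.35119592],
       [-0.57670199, -0.39949256,  0.71261526, -0.8215757 
[... 385 characters left out ...]
9, -0.48208046],
       [-0.07134266, -0.0328819 ,  0.99690973, -1.05111509],
       [ 0.        ,  0.        ,  0.        ,  1.        ]])}
wrist {'K': array([[295.30820656,   0.        , 316.37645762],
       [  0.        , 295.30820656, 201.57174317],
       [  0.        ,   0.        ,   1.        ]]), 'k1': -0.0034003698047960886, 'camera_from_world': array([[ 3.11568845e-01,  9.50223356e-01, -6.54850227e-04,
        -5.72930758e-01],
       [-9.17009155e-01,  3.00497479e-01, -2.62288913e-01,
         3.32870105e-02],
       [-2.49036270e-01,  8.23215572e-02,  9.64989170e-01,
        -3.76760178e-01],
       [ 0.00000000e+00,  0.00000000e+00,  0.00000000e+00,
         1.00000000e+00]])}
```

View pics/top0.png

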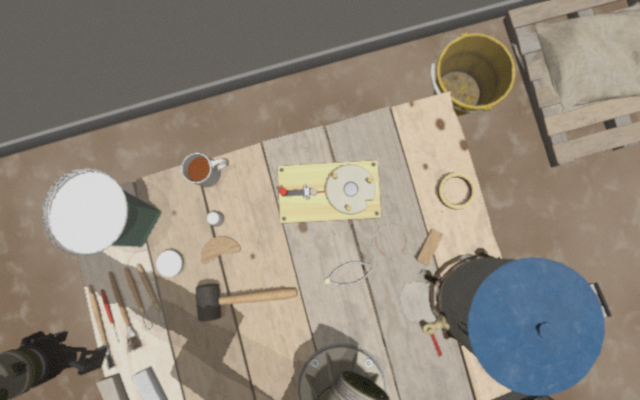

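View pics/scene0.png

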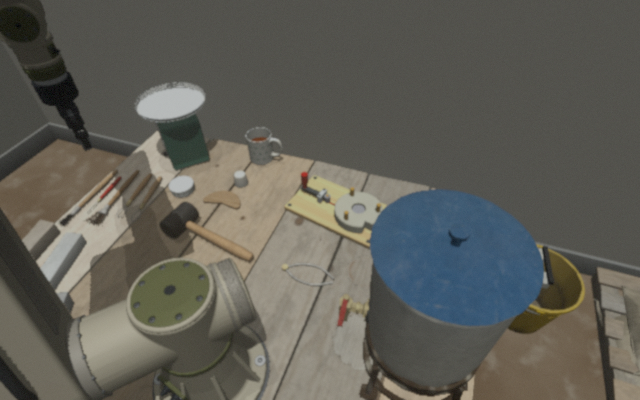

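View pics/wrist0.png

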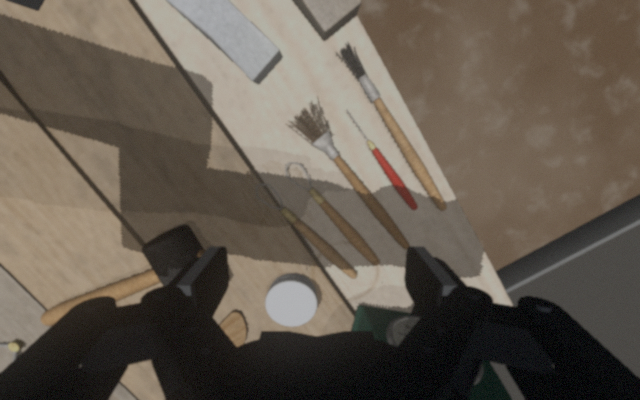

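The jig is in the top view near pixel (330,190), with the knob at (283,191), spigot (350,189) and pegs around it. I'll zoom in.

```bash
cat > h.py <<'E'
import numpy as np,cv2
from workcell import get_state, eyes, env
def ray(c,u,v):
    K=c["K"];d=np.array([(u-K[0,2])/K[0,0],(v-K[1,2])/K[1,1]]);k=c["k1"]
    s=d.copy()
    for _ in range(10): s=d/(1+k*(s@s))
    T=c["camera_from_world"];R=T[:3,:3]
    return -R.T@T[:3,3], R.T@np.array([s[0],-s[1],-1])
def at(c,u,v,z):
    o,d=ray(c,u,v);return o+d*(z-o[2])/d[2]
def proj(c,p):
    T=c["camera_from_world"];q=T[:3,:3]@np.asarray(p)+T[:3,3]
    s=np.array([q[0],-q[1]])/-q[2];s=s*(1+c["k1"]*(s@s));K=c["K"]
    return K[0,0]*s[0]+K[0,2],K[1,1]*s[1]+K[1,2]
E
python3 - <<'E'
from h import *
im=cv2.imread("pics/top0.png")
c=im[145:235,265:395];cv2.imwrite("pics/z0.png",cv2.resize(c,None,fx=6,fy=6,interpolation=cv2.INTER_CUBIC))
im=cv2.imread("pics/scene0.png")
c=im[150:260,270:400];cv2.imwrite("pics/z1.png",cv2.resize(c,None,fx=5,fy=5,interpolation=cv2.INTER_CUBIC))
E
```

```text
(no output)
```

View pics/z0.png

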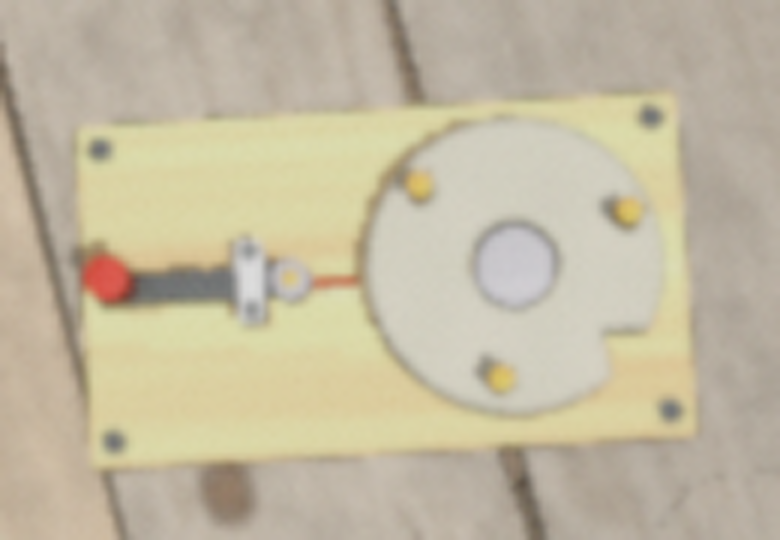

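View pics/z1.png

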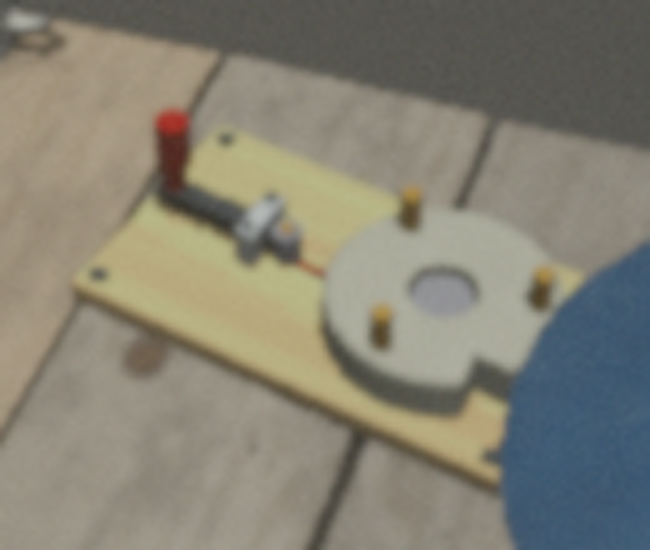

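The zoom shows the knob top at zoom px (107,279), spigot (515,265), pegs (421,183), (630,209), (501,377), and the notch at the lower right, near (620,350).

```bash
python3 - <<'E'
from h import *
c=eyes.calibration("top")
P=lambda x,y,z: at(c,265+(x+.5)/6-.5,145+(y+.5)/6-.5,z)
cor=[P(*q,.016) for q in((80,127),(677,93),(697,436),(92,467))]
for q in cor: print("corner",q)
for a,b in((1,0),(2,3)):
    d=cor[b]-cor[a];print("len",np.linalg.norm(d),"yaw from +y",np.degrees(np.arctan2(d[1],d[0]))-90)
d=cor[0]-cor[3];print("w",np.linalg.norm(d),np.degrees(np.arctan2(d[1],d[0])))
S=P(515,265,.040);print("spigot",S)
k=P(107,279,.087);print("knob",k,k-S,np.linalg.norm((k-S)[:2]),np.degrees(np.arctan2(*(k-S)[1::-1]))-90)
# spigot from corners
m=(cor[1]+cor[2])/2; t=(cor[0]+cor[3])/2; print("spig by corners",m+(t-m)*78/272)
for q in((421,183),(630,209),(501,377)):
    p=P(*q,.070);r=p-S;print("peg",p,np.linalg.norm(r[:2]),np.degrees(np.arctan2(r[1],r[0])))
n=P(612,338,.044)-S;print("notch",np.degrees(np.arctan2(n[1],n[0])),np.linalg.norm(n[:2]))
n=P(630,352,.044)-S;print("notch",np.degrees(np.arctan2(n[1],n[0])))
for a,q in(("mug",(198,170,.09)),("plug",(214,218,.038)),("tape",(455,191,.025)),("wedge",(429,247,.02))): print(a,at(c,*q))
E
```

```text
corner [0.59367536 0.16760737 0.016     ]
corner [ 0.60624692 -0.10103369  0.016     ]
corner [ 0.45238593 -0.10759076  0.016     ]
corner [0.44022311 0.16170945 0.016     ]
len 0.26893505000323253 yaw from +y 2.6793093852991063
len 0.2695747348078535 yaw from +y 2.5859790630161683
w 0.15356554572231226 2.201071887599652
spigot [ 0.52654769 -0.02684956  0.04      ]
knob [0.51670356 0.14568305 0.087     ] [-0.00984413  0.1725326   0.047     ] 0.1728132128550991 3.2655655185057526
spig by corners [ 0.52576995 -0.02718094  0.016     ]
peg [0.55853108 0.01387164 0.07      ] 0.05177984840327987 51.85307376622112
peg [ 0.54656724 -0.07467057  0.07      ] 0.05184237203862025 -67.28411897703846
peg [ 0.4755258 -0.0193459  0.07     ] 0.05157071991855692 171.6336311294429
notch -128.17226766446078 0.05281072264972701
notch -128.2373282354064
mug [0.57215122 0.36101754 0.09      ]
plug [0.45215541 0.33393574 0.038     ]
tape [ 0.52004563 -0.30316225  0.025     ]
wedge [ 0.37309053 -0.23254388  0.02      ]
```

Emit:
{"op": "carry_out", "data": {
  "motion": [
    {"jaw": -1,"tx": -1.3,"ty": -1.3},
    {"jaw": -1,"tx": -2.6,"ty": -2.6},
    {"jaw": -1,"tx": -2.6,"ty": -2.6},
    {"jaw": -1,"tx": -2.6,"ty": -2.6},
    {"jaw": -1,"tx": -2.6,"ty": -2.6},
    {"jaw": -1,"tx": -2.6,"ty": -2.6},
    {"jaw": -1,"tx": -2.6,"ty": -2.6},
    {"jaw": -1,"tx": -2.6,"ty": -2.6},
    {"jaw": -1,"tx": -2.6,"ty": -2.6},
    {"jaw": -1,"tx": -2.6,"ty": -2.6},
    {"jaw": -1,"tx": -2.6,"ty": -2.6},
    {"jaw": -1,"tx": -2.6,"ty": -2.6},
    {"jaw": -1,"tx": -2.6,"ty": -2.6},
    {"jaw": -1,"tx": -2.6,"ty": -2.6},
    {"jaw": -1,"tx": -2.6,"ty": -2.6},
    {"jaw": -1,"tx": -2.6,"ty": -2.6},
    {"jaw": -1,"tx": -2.6,"ty": -2.6},
    {"jaw": -1,"tx": -2.6,"ty": -2.6},
    {"jaw": -1,"tx": -1.3,"ty": -1.3},
    {"jaw": -1}
  ],
  "force": 40
}}

```text
invalid input at $.motion[0]: expected keys jaw, tx, ty, tz, wx, wy, wz
```

Emit:
{"op": "carry_out", "data": {
  "motion": [
    {"wz": -4.9,"tz": 0.5},
    {"wz": -9.8,"tz": 0.9},
    {"wz": -9.8,"tz": 0.9},
    {"wz": -9.8,"tz": 0.9},
    {"wz": -9.8,"tz": 0.9},
    {"wz": -9.8,"tz": 0.9},
    {"wz": -9.8,"tz": 0.9},
    {"wz": -9.8,"tz": 0.9},
    {"wz": -9.8,"tz": 0.9},
    {"wz": -9.8,"tz": 0.9},
    {"wz": -9.8,"tz": 0.9},
    {"wz": -9.8,"tz": 0.9},
    {"wz": -9.8,"tz": 0.9},
    {"wz": -4.9,"tz": 0.9},
    {},
    {}
  ]
}}

```text
invalid input at $.motion[0]: expected keys jaw, tx, ty, tz, wx, wy, wz
```

```bash
python3 - <<'E'
from h import *
s=get_state();print(s["clock"],s["tcp_pos"],s["orientation"],s["wrist_force"],s["finger_gap"],s["joint_pos"])
c=eyes.calibration("wrist");im=eyes.read_camera("wrist");np.save("cw.npy",c,allow_pickle=True);cv2.imwrite("pics/w1.png",im)
im=eyes.read_camera("scene");cv2.imwrite("pics/s1.png",cv2.resize(im[100:300,230:450],None,fx=3.6,fy=3))
E
```

```text
0.15 [0.178517   0.54644801 0.40400404] [-2.07233928e-04  1.57251785e-01  9.87558302e-01 -6.58992249e-04] [-0.72340909 -0.18036535  0.1621942 ] 0.08489714232637753 [1.11542249e+00 3.13848316e-01 4.52451376e-02 1.30357473e+00
 9.96533718e-06 1.43123695e+00]
```

View pics/w1.png

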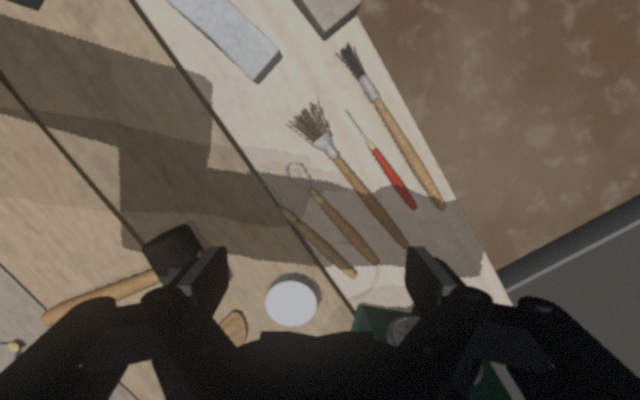

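View pics/s1.png

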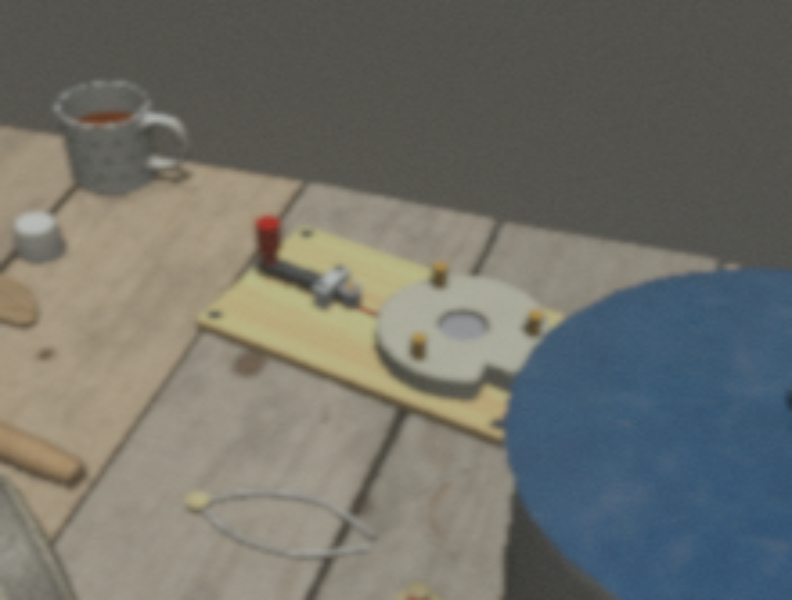

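Nothing moved, because every row needs all the keys. I'll resend it in full form.

Emit:
{"op": "carry_out", "data": {
  "motion": [
    {"jaw": -1,"tx": -1.3,"ty": -1.3,"tz": 0,"wx": 0,"wy": 0,"wz": 0},
    {"jaw": -1,"tx": -2.6,"ty": -2.6,"tz": 0,"wx": 0,"wy": 0,"wz": 0},
    {"jaw": -1,"tx": -2.6,"ty": -2.6,"tz": 0,"wx": 0,"wy": 0,"wz": 0},
    {"jaw": -1,"tx": -2.6,"ty": -2.6,"tz": 0,"wx": 0,"wy": 0,"wz": 0},
    {"jaw": -1,"tx": -2.6,"ty": -2.6,"tz": 0,"wx": 0,"wy": 0,"wz": 0},
    {"jaw": -1,"tx": -2.6,"ty": -2.6,"tz": 0,"wx": 0,"wy": 0,"wz": 0},
    {"jaw": -1,"tx": -2.6,"ty": -2.6,"tz": 0,"wx": 0,"wy": 0,"wz": 0},
    {"jaw": -1,"tx": -2.6,"ty": -2.6,"tz": 0,"wx": 0,"wy": 0,"wz": 0},
    {"jaw": -1,"tx": -2.6,"ty": -2.6,"tz": 0,"wx": 0,"wy": 0,"wz": 0},
    {"jaw": -1,"tx": -2.6,"ty": -2.6,"tz": 0,"wx": 0,"wy": 0,"wz": 0},
    {"jaw": -1,"tx": -2.6,"ty": -2.6,"tz": 0,"wx": 0,"wy": 0,"wz": 0},
    {"jaw": -1,"tx": -2.6,"ty": -2.6,"tz": 0,"wx": 0,"wy": 0,"wz": 0},
    {"jaw": -1,"tx": -2.6,"ty": -2.6,"tz": 0,"wx": 0,"wy": 0,"wz": 0},
    {"jaw": -1,"tx": -2.6,"ty": -2.6,"tz": 0,"wx": 0,"wy": 0,"wz": 0},
    {"jaw": -1,"tx": -2.6,"ty": -2.6,"tz": 0,"wx": 0,"wy": 0,"wz": 0},
    {"jaw": -1,"tx": -2.6,"ty": -2.6,"tz": 0,"wx": 0,"wy": 0,"wz": 0},
    {"jaw": -1,"tx": -2.6,"ty": -2.6,"tz": 0,"wx": 0,"wy": 0,"wz": 0},
    {"jaw": -1,"tx": -2.6,"ty": -2.6,"tz": 0,"wx": 0,"wy": 0,"wz": 0},
    {"jaw": -1,"tx": -1.3,"ty": -1.3,"tz": 0,"wx": 0,"wy": 0,"wz": 0}
  ],
  "force": 40
}}

```text
clock: 2.62
tcp_pos: [0.478, -0.0455, 0.4046]
orientation: [-0.0, 0.158, 0.987, -0.0]
wrist_force: [0.6, -0.0, -0.1]
finger_gap: -0.0003
```

Emit:
{"op": "carry_out", "data": {
  "motion": [
    {"jaw": -1,"tx": 0,"ty": 0,"tz": 0.5,"wx": 0,"wy": 0,"wz": -4.9},
    {"jaw": -1,"tx": 0,"ty": 0,"tz": 0.9,"wx": 0,"wy": 0,"wz": -9.8},
    {"jaw": -1,"tx": 0,"ty": 0,"tz": 0.9,"wx": 0,"wy": 0,"wz": -9.8},
    {"jaw": -1,"tx": 0,"ty": 0,"tz": 0.9,"wx": 0,"wy": 0,"wz": -9.8},
    {"jaw": -1,"tx": 0,"ty": 0,"tz": 0.9,"wx": 0,"wy": 0,"wz": -9.8},
    {"jaw": -1,"tx": 0,"ty": 0,"tz": 0.9,"wx": 0,"wy": 0,"wz": -9.8},
    {"jaw": -1,"tx": 0,"ty": 0,"tz": 0.9,"wx": 0,"wy": 0,"wz": -9.8},
    {"jaw": -1,"tx": 0,"ty": 0,"tz": 0.9,"wx": 0,"wy": 0,"wz": -9.8},
    {"jaw": -1,"tx": 0,"ty": 0,"tz": 0.9,"wx": 0,"wy": 0,"wz": -9.8},
    {"jaw": -1,"tx": 0,"ty": 0,"tz": 0.9,"wx": 0,"wy": 0,"wz": -9.8},
    {"jaw": -1,"tx": 0,"ty": 0,"tz": 0.9,"wx": 0,"wy": 0,"wz": -9.8},
    {"jaw": -1,"tx": 0,"ty": 0,"tz": 0.9,"wx": 0,"wy": 0,"wz": -9.8},
    {"jaw": -1,"tx": 0,"ty": 0,"tz": 0.9,"wx": 0,"wy": 0,"wz": -9.8},
    {"jaw": -1,"tx": 0,"ty": 0,"tz": 0.9,"wx": 0,"wy": 0,"wz": -4.9},
    {"jaw": -1,"tx": 0,"ty": 0,"tz": 0,"wx": 0,"wy": 0,"wz": 0},
    {"jaw": -1,"tx": 0,"ty": 0,"tz": 0,"wx": 0,"wy": 0,"wz": 0}
  ]
}}

```text
clock: 4.62
tcp_pos: [0.4779, -0.0435, 0.2831]
orientation: [-0.0, 0.815, -0.579, 0.0]
wrist_force: [0.3, -0.9, -0.7]
finger_gap: -0.0003
```

```bash
cat > look.py <<'E'
import sys
from h import *
n=sys.argv[1]
s=get_state();print(s["clock"],s["tcp_pos"].round(4),s["orientation"].round(4),s["wrist_force"].round(2),s["finger_gap"],s["joint_pos"].round(3))
from scipy.spatial.transform import Rotation as R
w=s["orientation"];m=R.from_quat([*w[1:],w[0]]).as_matrix();print("x-angle",np.degrees(np.arctan2(m[1,0],m[0,0]))%360,"z",m[:,2].round(4))
for cam in sys.argv[2:]:
    im=eyes.read_camera(cam)
    cv2.imwrite(f"pics/{cam}_{n}_raw.png",im)
    if cam=="scene": im=cv2.resize(im[130:280,270:450],None,fx=4,fy=4,interpolation=cv2.INTER_CUBIC)
    if cam=="top": im=cv2.resize(im[145:235,265:395],None,fx=6,fy=6,interpolation=cv2.INTER_CUBIC)
    cv2.imwrite(f"pics/{cam}_{n}.png",im)
E
python3 look.py 1 scene wrist top
```

```text
4.625 [ 0.4779 -0.0435  0.2831] [-1.000e-04  8.153e-01 -5.791e-01  1.000e-04] [ 0.27 -0.87 -0.72] -0.00030046977114265433 [-0.258  0.206 -0.407  0.957  0.    -2.165]
x-angle 289.2317403336213 z [ 2.e-04  1.e-04 -1.e+00]
```

View pics/wrist_1.png

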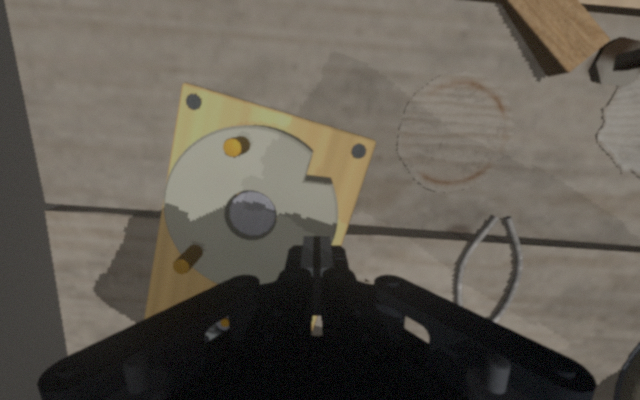

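View pics/scene_1.png

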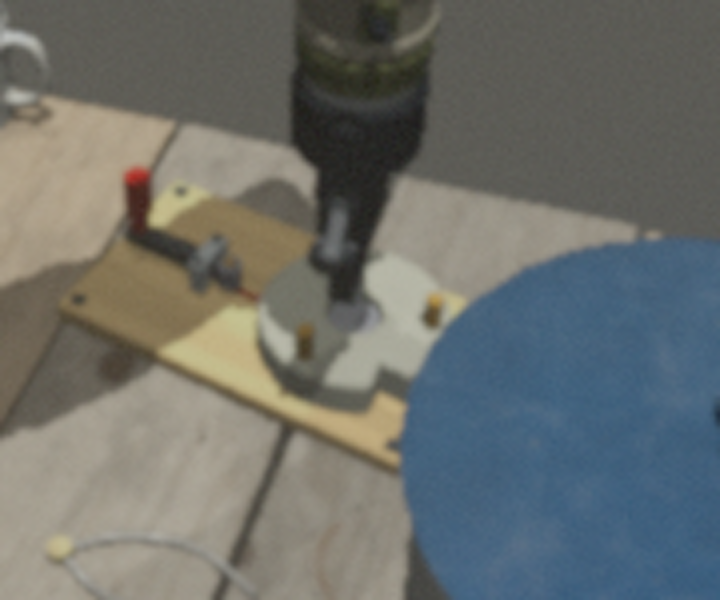

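The wrist view shows the spigot at (251,215), pegs at (233,147) and (188,262), and the notch at (315,180). The scene view shows the shut tip above the collar at about zoom px (343,305). I'll check the tip height and the axis.

```bash
python3 - <<'E'
from h import *
cs=eyes.calibration("scene");cw=eyes.calibration("wrist");t=get_state()["tcp_pos"]
for L in(.16,.173,.186):
    p=[t[0],t[1],t[2]-L];u=proj(cs,p);print(L,"scene zoom",((u[0]-270)*4,(u[1]-130)*4),"wrist",proj(cw,p))
S=at(cw,251,215,.04);print("spigot wrist",S)
for q in((233,147),(187,263)):
    p=at(cw,*q,.07);r=p-S;print(p,np.linalg.norm(r[:2]),np.degrees(np.arctan2(r[1],r[0])))
s=(370/4+270-.0)
S2=at(cs,270+346/4,130+315/4,.04);print("spigot scene",S2)
S3=at(cs,265+0,0,0)
# scene0 spigot z1: (443,292)/5+(270,150)
print(at(cs,270+443/5,150+293/5,.04), "knob", at(cs,270+173/5,150+122/5,.087))
E
```

```text
0.16 scene zoom (np.float64(346.33261554143473), np.float64(278.43490103461284)) wrist (np.float64(315.2961033308406), np.float64(267.97505110220294))
0.173 scene zoom (np.float64(345.23768163482737), np.float64(293.0832033240929)) wrist (np.float64(315.4160642770266), np.float64(256.00973934278124))
0.186 scene zoom (np.float64(344.16296138106554), np.float64(307.46301840494107)) wrist (np.float64(315.51794827039913), np.float64(245.84784726871916))
spigot wrist [ 0.52408177 -0.02744085  0.04      ]
[ 0.54278186 -0.07688793  0.07      ] 0.052864980219606617 -69.28418674923736
[0.55212078 0.00811965 0.07      ] 0.045285042913748935 51.74466532365939
spigot scene [ 0.5207113  -0.02230562  0.04      ]
[ 0.52438861 -0.02667348  0.04      ] knob [0.51137206 0.1426899  0.087     ]
```

```bash
python3 - <<'E'
import cv2
im=cv2.imread("pics/wrist_1_raw.png")[100:350,120:420]
cv2.imwrite("pics/wz1.png",cv2.resize(im,None,fx=2.4,fy=2.4,interpolation=cv2.INTER_CUBIC))
E
```

```text
(no output)
```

View pics/wz1.png

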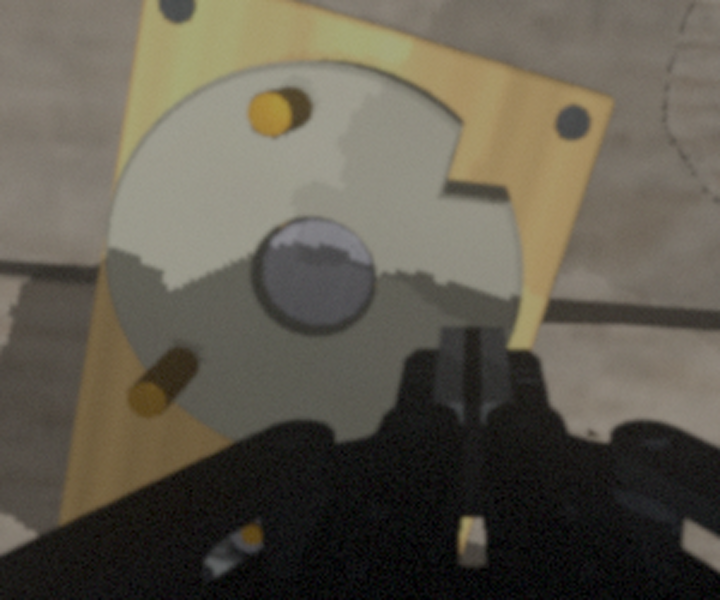

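View pics/top_1.png

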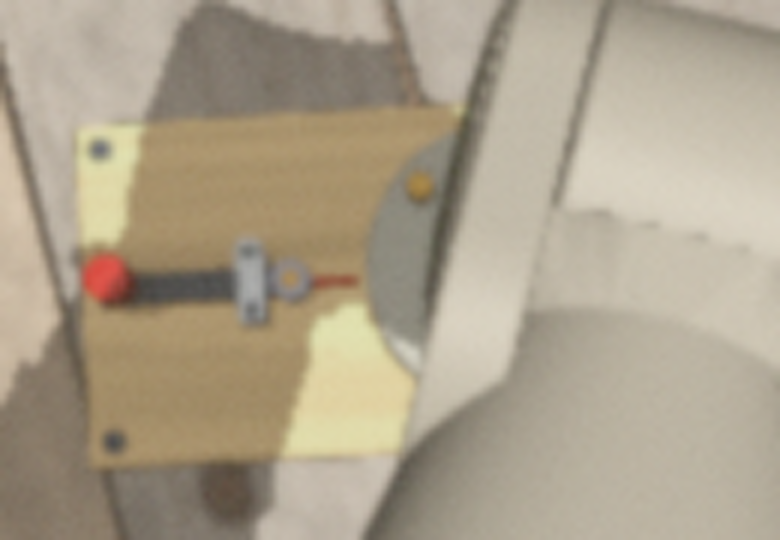

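The tip length of 173 mm and the axis at about (0.525, -0.027) agree across the views. The tool sits at radius 50 mm, angle 199°, so I'll descend beside the peg at 172°.

Emit:
{"op": "carry_out", "data": {
  "motion": [
    {"jaw": -1,"tx": 0,"ty": 0,"tz": 0.9,"wx": 0,"wy": 0,"wz": 0},
    {"jaw": -1,"tx": 0,"ty": 0,"tz": 0.9,"wx": 0,"wy": 0,"wz": 0},
    {"jaw": -1,"tx": 0,"ty": 0,"tz": 0.9,"wx": 0,"wy": 0,"wz": 0},
    {"jaw": -1,"tx": 0,"ty": 0,"tz": 0.9,"wx": 0,"wy": 0,"wz": 0},
    {"jaw": -1,"tx": 0,"ty": 0,"tz": 0.9,"wx": 0,"wy": 0,"wz": 0},
    {"jaw": -1,"tx": 0,"ty": 0,"tz": 0.9,"wx": 0,"wy": 0,"wz": 0},
    {"jaw": -1,"tx": 0,"ty": 0,"tz": 0,"wx": 0,"wy": 0,"wz": 0}
  ]
}}

```text
clock: 5.65
tcp_pos: [0.4777, -0.0435, 0.2278]
orientation: [0.0, 0.816, -0.579, -0.001]
wrist_force: [-0.2, -0.0, -0.1]
finger_gap: 0.0001
```

Emit:
{"op": "carry_out", "data": {
  "motion": [
    {"jaw": -1,"tx": -0.22,"ty": 0,"tz": 0,"wx": 0,"wy": 0,"wz": 2.5},
    {"jaw": -1,"tx": -0.13,"ty": 0,"tz": 0,"wx": 0,"wy": 0,"wz": 1.5},
    {"jaw": -1,"tx": -0.087,"ty": 0,"tz": 0,"wx": 0,"wy": 0,"wz": 1},
    {"jaw": -1,"tx": -0.087,"ty": 0,"tz": 0,"wx": 0,"wy": 0,"wz": 1},
    {"jaw": -1,"tx": -0.087,"ty": 0,"tz": 0,"wx": 0,"wy": 0,"wz": 1},
    {"jaw": -1,"tx": -0.087,"ty": 0,"tz": 0,"wx": 0,"wy": 0,"wz": 1},
    {"jaw": -1,"tx": -0.087,"ty": 0,"tz": 0,"wx": 0,"wy": 0,"wz": 1},
    {"jaw": -1,"tx": -0.087,"ty": 0,"tz": 0,"wx": 0,"wy": 0,"wz": 1},
    {"jaw": -1,"tx": -0.087,"ty": 0,"tz": 0,"wx": 0,"wy": 0,"wz": 1}
  ]
}}

```text
clock: 6.78
tcp_pos: [0.4757, -0.0344, 0.2287]
orientation: [0.0, 0.756, -0.655, 0.0]
wrist_force: [0.1, -1.5, 0.6]
finger_gap: 0.0
```

```bash
python3 look.py 2 scene wrist
```

```text
6.775 [ 0.4757 -0.0344  0.2287] [ 1.000e-04  7.560e-01 -6.545e-01  1.000e-04] [ 0.14 -1.46  0.56] 4.7198718166641185e-05 [-0.241  0.259 -0.491  0.821 -0.    -1.955]
x-angle 278.23080339935547 z [-0.e+00 -3.e-04 -1.e+00]
```

View pics/scene_2.png

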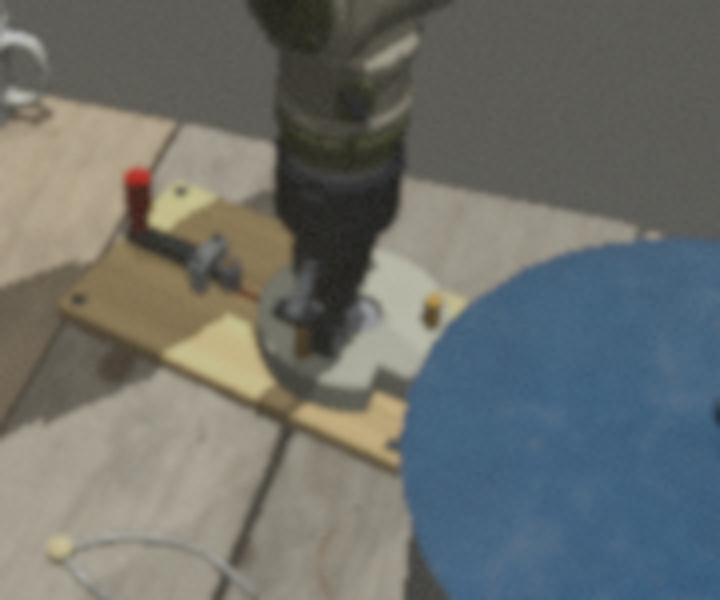

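View pics/wrist_2.png

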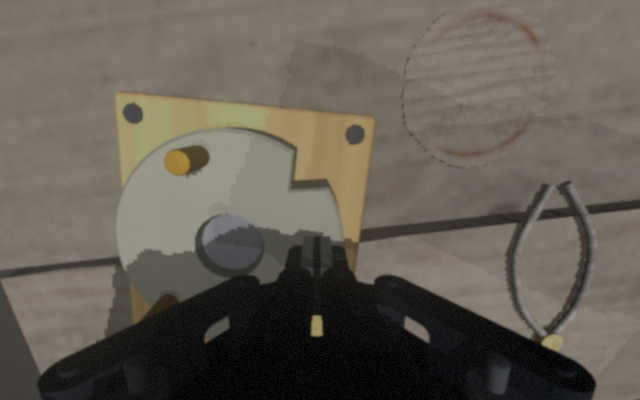

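Contact is made, with a 1.5 N reaction. I'll sweep the arc, ramping up gently.

Emit:
{"op": "carry_out", "data": {
  "motion": [
    {"jaw": -1,"tx": -0.087,"ty": 0,"tz": 0,"wx": 0,"wy": 0,"wz": 1},
    {"jaw": -1,"tx": -0.087,"ty": 0,"tz": 0,"wx": 0,"wy": 0,"wz": 1},
    {"jaw": -1,"tx": -0.13,"ty": 0,"tz": 0,"wx": 0,"wy": 0,"wz": 1.5},
    {"jaw": -1,"tx": -0.175,"ty": 0,"tz": 0,"wx": 0,"wy": 0,"wz": 2},
    {"jaw": -1,"tx": -0.26,"ty": -0.01,"tz": 0,"wx": 0,"wy": 0,"wz": 3},
    {"jaw": -1,"tx": -0.35,"ty": -0.012,"tz": 0,"wx": 0,"wy": 0,"wz": 4},
    {"jaw": -1,"tx": -0.436,"ty": -0.019,"tz": 0,"wx": 0,"wy": 0,"wz": 5},
    {"jaw": -1,"tx": -0.436,"ty": -0.019,"tz": 0,"wx": 0,"wy": 0,"wz": 5},
    {"jaw": -1,"tx": -0.436,"ty": -0.019,"tz": 0,"wx": 0,"wy": 0,"wz": 5},
    {"jaw": -1,"tx": -0.436,"ty": -0.019,"tz": 0,"wx": 0,"wy": 0,"wz": 5},
    {"jaw": -1,"tx": -0.436,"ty": -0.019,"tz": 0,"wx": 0,"wy": 0,"wz": 5},
    {"jaw": -1,"tx": -0.436,"ty": -0.019,"tz": 0,"wx": 0,"wy": 0,"wz": 5},
    {"jaw": -1,"tx": -0.35,"ty": -0.012,"tz": 0,"wx": 0,"wy": 0,"wz": 4},
    {"jaw": -1,"tx": -0.26,"ty": -0.01,"tz": 0,"wx": 0,"wy": 0,"wz": 3},
    {"jaw": -1,"tx": -0.175,"ty": 0,"tz": 0,"wx": 0,"wy": 0,"wz": 2},
    {"jaw": -1,"tx": -0.087,"ty": 0,"tz": 0,"wx": 0,"wy": 0,"wz": 1}
  ]
}}

```text
clock: 8.88
tcp_pos: [0.489, 0.0079, 0.2286]
orientation: [-0.0, -0.389, 0.921, 0.0]
wrist_force: [-0.8, -2.5, 1.9]
finger_gap: -0.0002
```

```bash
python3 look.py 3 wrist scene
```

```text
8.875 [0.489  0.0079 0.2286] [-3.000e-04 -3.887e-01  9.214e-01  2.000e-04] [-0.79 -2.49  1.91] -0.0001541205644238172 [-0.148  0.28  -0.462  0.83  -0.    -0.947]
x-angle 225.7433066275788 z [-8.e-04  1.e-04 -1.e+00]
```

View pics/wrist_3.png

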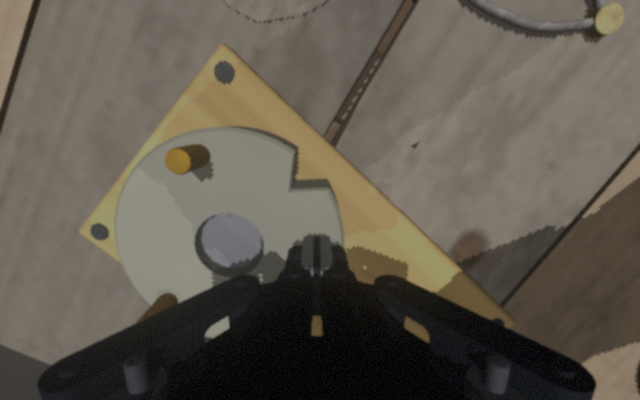

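View pics/scene_3.png

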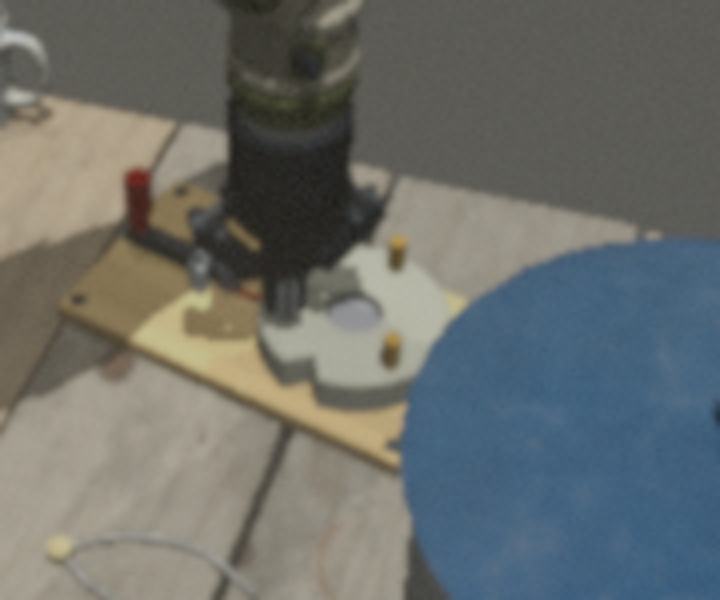

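The collar has followed: the wrist view is unchanged relative to the collar, with the peg at (178,160) and the notch vertex at (291,188). Measuring the current yaw.

```bash
python3 - <<'E'
from h import *
cw=eyes.calibration("wrist");cs=eyes.calibration("scene")
S=at(cw,229,240,.04);print(S)
p=at(cw,178,160,.07);r=p-S;print("peg150 yaw",np.linalg.norm(r),np.degrees(np.arctan2(r[1],r[0]))-150)
p=(at(cw,297,147,.044)+at(cw,327,178,.044))/2;r=p-S;print("notch yaw",np.linalg.norm(r),np.degrees(np.arctan2(r[1],r[0]))-90)
S=at(cs,270+356/4,130+313/4,.04);print(S)
for q,a in(((397,240),270),((391,339),150)):
    p=at(cs,270+q[0]/4,130+q[1]/4,.07);r=p-S;print(np.linalg.norm(r[:2]),np.degrees(np.arctan2(r[1],r[0]))-a)
E
```

```text
[ 0.52372563 -0.02910359  0.04      ]
peg150 yaw 0.05848317799735569 -273.4046541774102
notch yaw 0.06535827646588664 88.85233825378728
[ 0.5261055  -0.02688717  0.04      ]
0.0487468475226594 -270.9599884592212
0.05398557918415096 -276.22971579567206
```

Emit:
{"op": "carry_out", "data": {
  "motion": [
    {"jaw": -1,"tx": -0.13,"ty": 0,"tz": 0,"wx": 0,"wy": 0,"wz": 1.5},
    {"jaw": -1,"tx": -0.26,"ty": -0.01,"tz": 0,"wx": 0,"wy": 0,"wz": 3},
    {"jaw": -1,"tx": -0.35,"ty": -0.012,"tz": 0,"wx": 0,"wy": 0,"wz": 4},
    {"jaw": -1,"tx": -0.436,"ty": -0.019,"tz": 0,"wx": 0,"wy": 0,"wz": 5},
    {"jaw": -1,"tx": -0.436,"ty": -0.019,"tz": 0,"wx": 0,"wy": 0,"wz": 5},
    {"jaw": -1,"tx": -0.436,"ty": -0.019,"tz": 0,"wx": 0,"wy": 0,"wz": 5},
    {"jaw": -1,"tx": -0.436,"ty": -0.019,"tz": 0,"wx": 0,"wy": 0,"wz": 5},
    {"jaw": -1,"tx": -0.436,"ty": -0.019,"tz": 0,"wx": 0,"wy": 0,"wz": 5},
    {"jaw": -1,"tx": -0.436,"ty": -0.019,"tz": 0,"wx": 0,"wy": 0,"wz": 5},
    {"jaw": -1,"tx": -0.436,"ty": -0.019,"tz": 0,"wx": 0,"wy": 0,"wz": 5},
    {"jaw": -1,"tx": -0.436,"ty": -0.019,"tz": 0,"wx": 0,"wy": 0,"wz": 5},
    {"jaw": -1,"tx": -0.436,"ty": -0.019,"tz": 0,"wx": 0,"wy": 0,"wz": 5},
    {"jaw": -1,"tx": -0.436,"ty": -0.019,"tz": 0,"wx": 0,"wy": 0,"wz": 5},
    {"jaw": -1,"tx": -0.436,"ty": -0.019,"tz": 0,"wx": 0,"wy": 0,"wz": 5},
    {"jaw": -1,"tx": -0.436,"ty": -0.019,"tz": 0,"wx": 0,"wy": 0,"wz": 5},
    {"jaw": -1,"tx": -0.35,"ty": -0.012,"tz": 0,"wx": 0,"wy": 0,"wz": 4},
    {"jaw": -1,"tx": -0.26,"ty": -0.01,"tz": 0,"wx": 0,"wy": 0,"wz": 3},
    {"jaw": -1,"tx": -0.175,"ty": 0,"tz": 0,"wx": 0,"wy": 0,"wz": 2},
    {"jaw": -1,"tx": -0.087,"ty": 0,"tz": 0,"wx": 0,"wy": 0,"wz": 1}
  ]
}}

```text
clock: 11.35
tcp_pos: [0.5519, 0.0152, 0.2283]
orientation: [-0.001, 0.282, 0.959, 0.0]
wrist_force: [-2.0, 0.2, -0.3]
finger_gap: 0.0003
```

```bash
python3 look.py 4 wrist scene top
```

```text
11.35 [0.5519 0.0152 0.2283] [-6.000e-04  2.818e-01  9.595e-01  2.000e-04] [-1.98  0.21 -0.29] 0.0003117725709262726 [-0.118  0.386 -0.304  0.882  0.001  0.453]
x-angle 147.26037770136705 z [-1.1e-03  7.0e-04 -1.0e+00]
```

View pics/wrist_4.png

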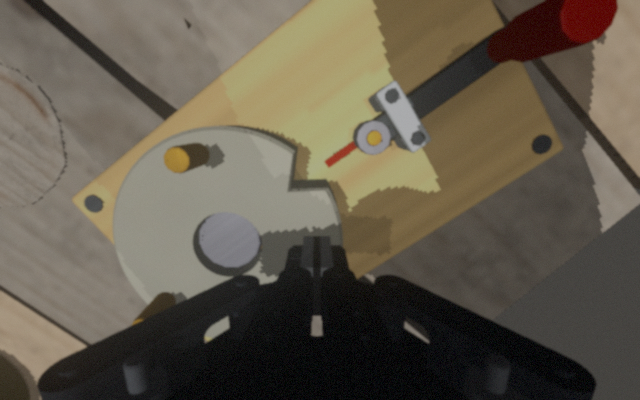

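View pics/scene_4.png

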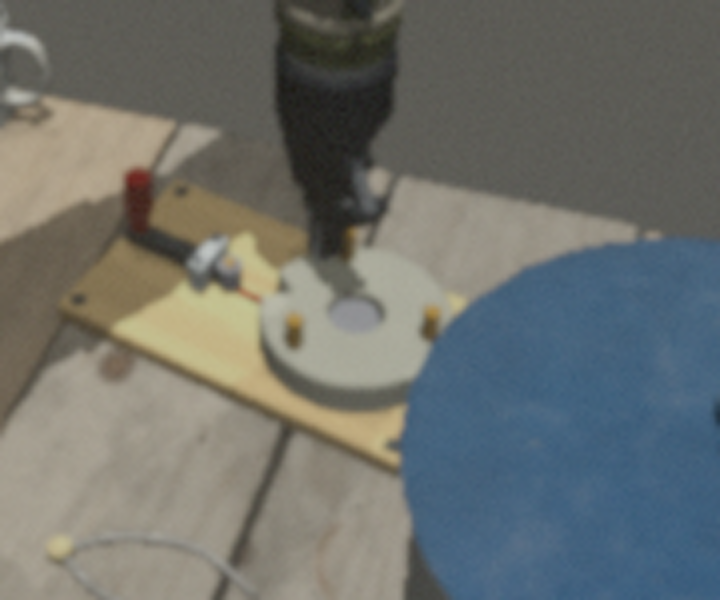

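View pics/top_4.png

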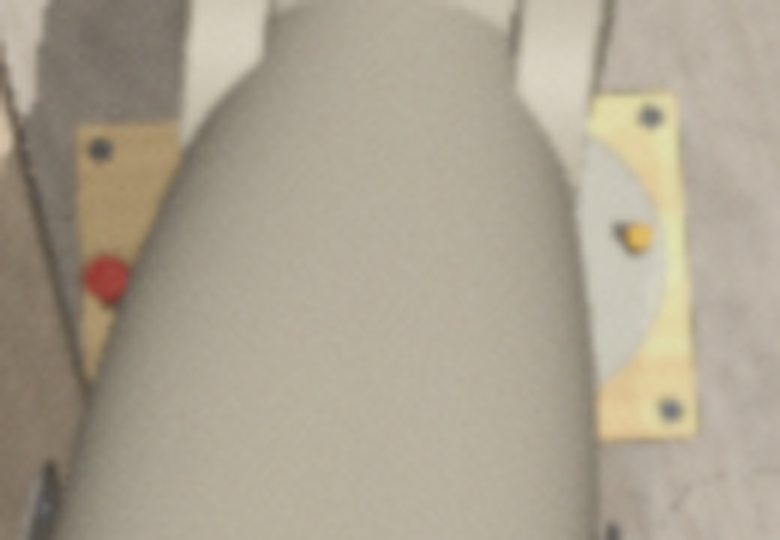

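The wrist view shows the notch vertex at (291,188), the red line at (327,163)-(353,145), and the roller at (375,138). The top view shows a peg at zoom (638,237). Computing the remaining angle.

```bash
python3 - <<'E'
from h import *
ct=eyes.calibration("top");cw=eyes.calibration("wrist");cs=eyes.calibration("scene")
ang=lambda v:np.degrees(np.arctan2(v[1],v[0]))
P=lambda x,y,z: at(ct,265+(x+.5)/6-.5,145+(y+.5)/6-.5,z)
r=P(638,236,.07)-P(515,265,.04);print("top yaw",ang(r)+90,np.linalg.norm(r[:2]))
S=at(cw,227,241,.04);print(S)
l1=at(cw,327,163,.016);l2=at(cw,353,145,.016);print("line",ang(l2-l1)-90, ang(l2-S)-90,ang(l1-S)-90)
R=at(cw,375,138,.04);print("roller",np.linalg.norm((R-S)[:2]),ang(R-S)-90)
p=(at(cw,296,148,.044)+at(cw,327,178,.044))/2;print("notch",ang(p-S)-90, ang(at(cw,291,188,.044)-S)-90)
S=at(cs,270+356/4,130+313/4,.04)
for q,a in(((432,311),270),((293,319),150)):
    r=at(cs,270+q[0]/4,130+q[1]/4,.07)-S;print("scene",np.linalg.norm(r[:2]),ang(r)-a)
E
```

```text
top yaw 9.410818390127204 0.05174269568387976
[ 0.52376364 -0.02883858  0.04      ]
line 2.1515448396588255 2.749088656312267 2.9094078184913883
roller 0.09953194093020919 2.489511785089249
notch 10.051878512360958 7.5384972554081315
scene 0.05316174956674206 -355.2666850699204
scene 0.055521303394341096 11.663323963152123
```

The collar is about 6° short. I'll push the remaining 6°, back off a little, lift, and look.

Emit:
{"op": "carry_out", "data": {
  "motion": [
    {"jaw": -1,"tx": -0.087,"ty": 0,"tz": 0,"wx": 0,"wy": 0,"wz": 1},
    {"jaw": -1,"tx": -0.175,"ty": 0,"tz": 0,"wx": 0,"wy": 0,"wz": 2},
    {"jaw": -1,"tx": -0.175,"ty": 0,"tz": 0,"wx": 0,"wy": 0,"wz": 2},
    {"jaw": -1,"tx": -0.087,"ty": 0,"tz": 0,"wx": 0,"wy": 0,"wz": 1},
    {"jaw": -1,"tx": 0,"ty": 0,"tz": 0,"wx": 0,"wy": 0,"wz": 0},
    {"jaw": -1,"tx": 0.2,"ty": 0,"tz": 0,"wx": 0,"wy": 0,"wz": 0},
    {"jaw": -1,"tx": 0.4,"ty": 0,"tz": 0,"wx": 0,"wy": 0,"wz": 0},
    {"jaw": -1,"tx": 0,"ty": 0,"tz": -1.5,"wx": 0,"wy": 0,"wz": 0},
    {"jaw": -1,"tx": 0,"ty": 0,"tz": -2.5,"wx": 0,"wy": 0,"wz": 0},
    {"jaw": -1,"tx": 0,"ty": 0,"tz": -2.5,"wx": 0,"wy": 0,"wz": 0},
    {"jaw": -1,"tx": 0,"ty": 0,"tz": 0,"wx": 0,"wy": 0,"wz": 0}
  ]
}}

```text
clock: 12.88
tcp_pos: [0.553, 0.0156, 0.2969]
orientation: [0.003, 0.331, 0.944, 0.001]
wrist_force: [-0.2, -0.8, -0.4]
finger_gap: -0.0004
```

```bash
python3 look.py 5 wrist scene
```

```text
12.875 [0.553  0.0156 0.2969] [3.000e-03 3.312e-01 9.435e-01 7.000e-04] [-0.17 -0.84 -0.43] -0.0003518921775106944 [-0.117  0.324 -0.21   1.031  0.     0.558]
x-angle 141.31284486255558 z [ 6.e-03 -7.e-04 -1.e+00]
```

View pics/wrist_5.png

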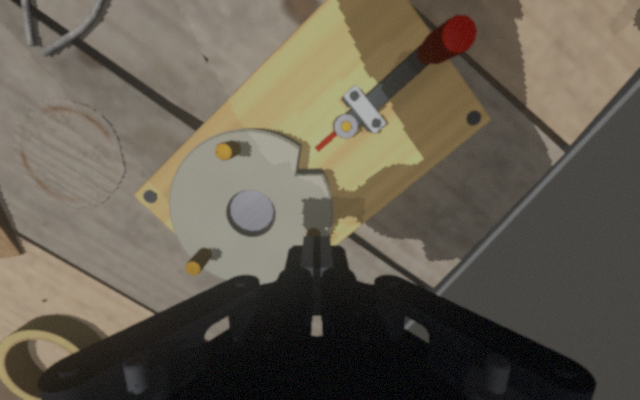

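View pics/scene_5.png

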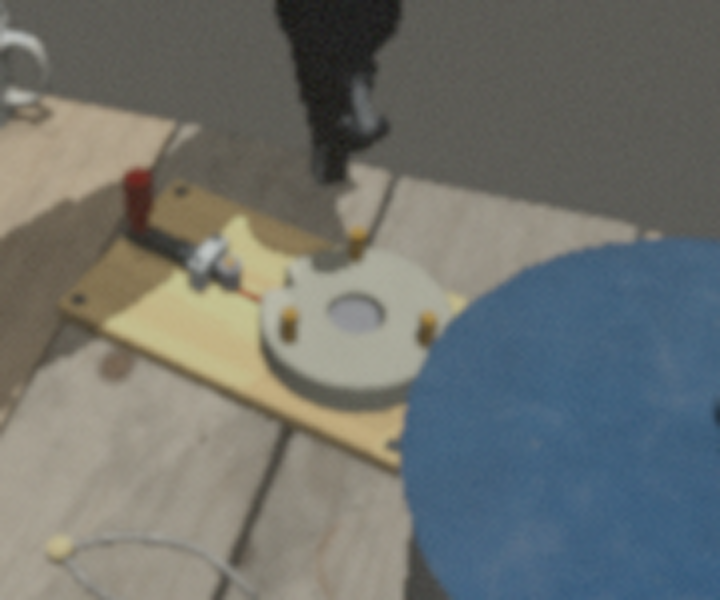

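The wrist view shows the pegs at (225,151) and (194,268), the notch vertex at (297,174), the roller at (346,126), and the knob top at (459,33).

```bash
python3 - <<'E'
from h import *
cw=eyes.calibration("wrist");cs=eyes.calibration("scene")
ang=lambda v:np.degrees(np.arctan2(v[1],v[0]))
S=at(cw,251,211,.04);print(S)
R=at(cw,346,126,.04);print("roller",R,np.linalg.norm((R-S)[:2]),ang(R-S)-90)
k=at(cw,459,34,.087);print("knob",k,np.linalg.norm((k-S)[:2]),ang(k-S)-90)
p=(at(cw,299,143,.044)+at(cw,328,171,.044))/2;print("notch",ang(p-S)-90, ang(at(cw,297,174,.044)-S)-90)
pts=[at(cw,225,151,.07),at(cw,193,268,.07)]
for p,a in zip(pts,(150,-90)): print("w peg",np.linalg.norm((p-S)[:2]),ang(p-S)-a)
S=at(cs,270+356/4,130+313/4,.04)
q=[at(cs,270+a/4,130+b/4,.07) for a,b in((358,234),(289,314),(429,318))]
C=sum(q)/3
for p,a in zip(q,(30,150,-90)): print("s peg",np.linalg.norm((p-C)[:2]),ang(p-C)-a,ang(p-S)-a)
print(C,S)
im=cv2.imread("pics/wrist_5_raw.png")[100:300,140:400]
cv2.imwrite("pics/wz5.png",cv2.resize(im,None,fx=3,fy=3,interpolation=cv2.INTER_CUBIC))
E
```

```text
[ 0.52120604 -0.02695878  0.04      ]
roller [0.51639576 0.07048715 0.04      ] 0.09756457671596308 2.8260269517813015
knob [0.51274187 0.14316763 0.087     ] 0.17033682978121822 2.8482427889347264
notch 2.0135691287961777 0.4235378980388447
w peg 0.05019612996358824 -0.16342470497133377
w peg 0.05016427999406047 3.261332231376585
s peg 0.05100314407415808 1.7209378549805407 1.7573358836277322
s peg 0.052133513859060995 1.5675384510655874 6.430584673722166
s peg 0.051697105580042625 2.728407982916707 -2.2554931980521076
[ 0.52150001 -0.02969984  0.07      ] [ 0.5261055  -0.02688717  0.04      ]
```

View pics/wz5.png

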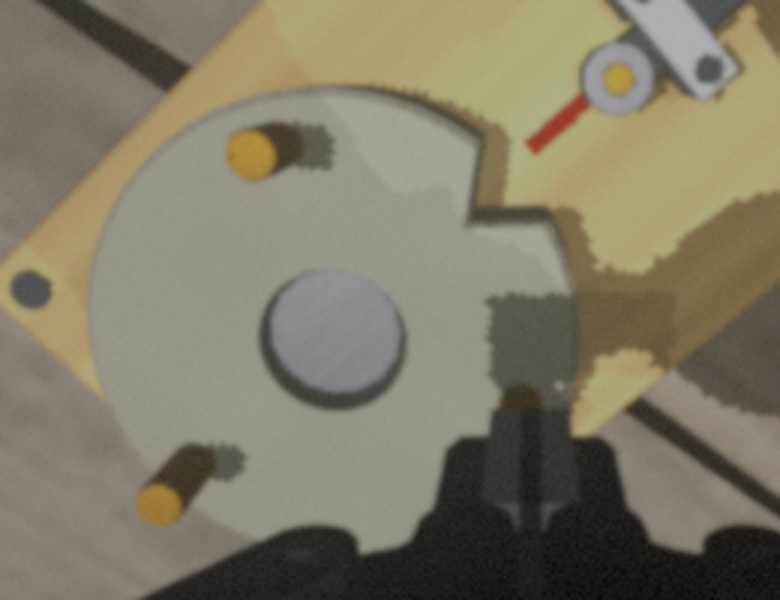

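The collar yaw of about 2° matches the jig's 2.7° to within 1°. Next I'll move behind the knob over the top and align tool x with the jig's +y.

Emit:
{"op": "carry_out", "data": {
  "motion": [
    {"jaw": -1,"tx": 1.35,"ty": 1.07,"tz": 0,"wx": 0,"wy": 0,"wz": 0},
    {"jaw": -1,"tx": 2.7,"ty": 2.13,"tz": 0,"wx": 0,"wy": 0,"wz": 0},
    {"jaw": -1,"tx": 2.7,"ty": 2.13,"tz": 0,"wx": 0,"wy": 0,"wz": 0},
    {"jaw": -1,"tx": 2.7,"ty": 2.13,"tz": 0,"wx": 0,"wy": 0,"wz": 0},
    {"jaw": -1,"tx": 2.7,"ty": 2.13,"tz": 0,"wx": 0,"wy": 0,"wz": 0},
    {"jaw": -1,"tx": 1.35,"ty": 1.07,"tz": 0,"wx": 0,"wy": 0,"wz": 0},
    {"jaw": -1,"tx": 0,"ty": 0,"tz": 0,"wx": 0,"wy": 0,"wz": 9.7},
    {"jaw": -1,"tx": 0,"ty": 0,"tz": 0,"wx": 0,"wy": 0,"wz": 9.7},
    {"jaw": -1,"tx": 0,"ty": 0,"tz": 0,"wx": 0,"wy": 0,"wz": 9.7},
    {"jaw": -1,"tx": 0,"ty": 0,"tz": 0,"wx": 0,"wy": 0,"wz": 9.7},
    {"jaw": -1,"tx": 0,"ty": 0,"tz": 0,"wx": 0,"wy": 0,"wz": 9.7},
    {"jaw": -1,"tx": 0,"ty": 0,"tz": 0,"wx": 0,"wy": 0,"wz": 0},
    {"jaw": -1,"tx": 0,"ty": 0,"tz": 0,"wx": 0,"wy": 0,"wz": 0}
  ]
}}

```text
clock: 14.6
tcp_pos: [0.5129, 0.1833, 0.2934]
orientation: [-0.0, 0.689, 0.725, -0.0]
wrist_force: [0.4, 0.3, 0.1]
finger_gap: 0.0002
```

```bash
python3 look.py 6 wrist scene top
```

```text
14.6 [0.5129 0.1833 0.2934] [-2.000e-04  6.886e-01  7.251e-01 -2.000e-04] [0.42 0.31 0.1 ] 0.00023590606580933997 [ 0.196  0.314 -0.233  1.024 -0.     1.715]
x-angle 92.96015534812997 z [-5.e-04 -1.e-04 -1.e+00]
```

View pics/scene_6.png

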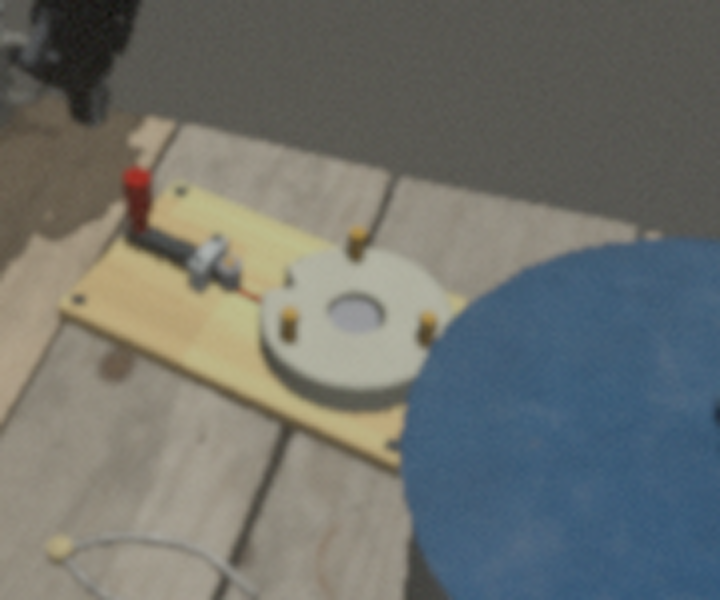

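View pics/top_6.png

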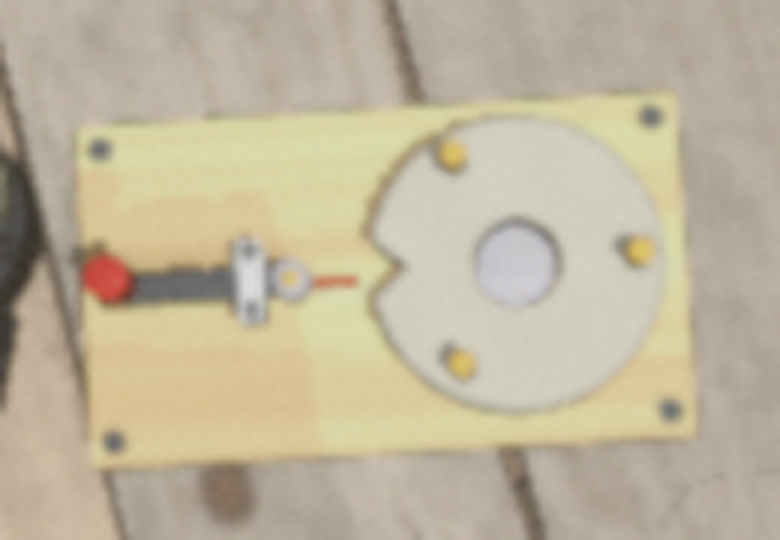

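View pics/wrist_6.png

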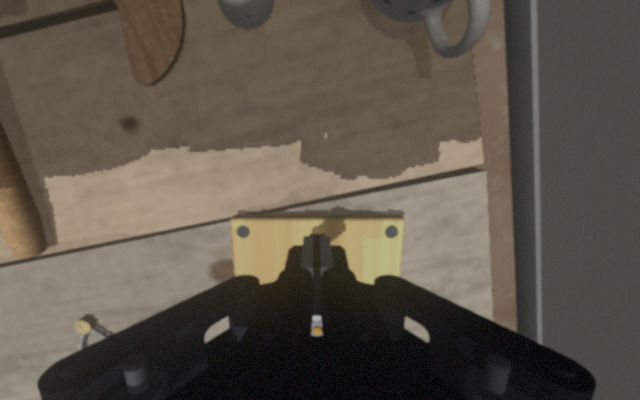

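The top view is clear: notch vertex (400,266), pegs (453,154), (640,250), (462,363), roller (291,280).

```bash
python3 - <<'E'
from h import *
c=eyes.calibration("top")
im=cv2.imread("pics/top_6_raw.png").astype(int);b,g,r=im[...,0],im[...,1],im[...,2]
hsv=cv2.cvtColor(im.astype('uint8'),cv2.COLOR_BGR2HSV)
crop=np.zeros(im.shape[:2],bool);crop[145:235,315:395]=1
m=(crop&(hsv[...,1]>120)&(hsv[...,2]>140)&(hsv[...,0]<28)).astype('uint8')
n,l,st,ce=cv2.connectedComponentsWithStats(m)
for i in range(1,n): print(st[i][4],ce[i],(ce[i]-[265,145])*6)
P=lambda x,y,z: at(c,265+(x+.5)/6-.5,145+(y+.5)/6-.5,z)
ang=lambda v:np.degrees(np.arctan2(v[1],v[0]))
S=P(517,264,.04)
q=[P(453,153,.07),P(462,363,.07),P(640,250,.07)];C=sum(q)/3;print(S,C)
for p,a in zip(q,(30,150,-90)): print(ang(p-C)-a,ang(p-S)-a)
print("notch",ang(P(400,266,.044)-C)-90,ang(P(400,266,.044)-S)-90, "mouth",ang((P(370,236,.044)+P(375,298,.044))/2-C)-90)
R=P(291,280,.04);k=P(107,278,.087);print("roller",ang(R-S)-90,np.linalg.norm((R-S)[:2]),"knob",k,ang(k-S)-90, ang(k-R)-90)
E
```

```text
7 [340.         170.71428571] [450.         154.28571429]
7 [371.         186.28571429] [636.         247.71428571]
1 [322. 191.] [342. 276.]
6 [341.16666667 205.16666667] [457. 361.]
[ 0.5269794  -0.02772573  0.04      ] [ 0.52729804 -0.02714183  0.07      ]
1.8263338661992918 2.185413883874631
2.090444522816483 1.3537552487315452
1.926683489056785 2.306712540203492
notch 1.38847983049601 1.0150283531029203 mouth 1.4170863466681567
roller 3.5866842675132915 0.09901128502571872 knob [0.51712503 0.14568412 0.087     ] 3.2524515353154726 2.8093348335146544
```

The collar is within about 1° of the jig yaw. Descending behind the knob and approaching.

Emit:
{"op": "carry_out", "data": {
  "motion": [
    {"jaw": -1,"tx": 0,"ty": 0.1,"tz": 0.8,"wx": 0,"wy": 0,"wz": 0},
    {"jaw": -1,"tx": 0,"ty": 0,"tz": 1.3,"wx": 0,"wy": 0,"wz": 0},
    {"jaw": -1,"tx": 0,"ty": 0,"tz": 1.3,"wx": 0,"wy": 0,"wz": 0},
    {"jaw": -1,"tx": 0,"ty": 0,"tz": 1.3,"wx": 0,"wy": 0,"wz": 0},
    {"jaw": -1,"tx": 0,"ty": 0,"tz": 1.3,"wx": 0,"wy": 0,"wz": 0},
    {"jaw": -1,"tx": 0,"ty": 0,"tz": 1,"wx": 0,"wy": 0,"wz": 0},
    {"jaw": -1,"tx": 0,"ty": 0,"tz": 0,"wx": 0,"wy": 0,"wz": 0},
    {"jaw": -1,"tx": -0.4,"ty": 0,"tz": 0,"wx": 0,"wy": 0,"wz": 0},
    {"jaw": -1,"tx": -0.4,"ty": 0,"tz": 0,"wx": 0,"wy": 0,"wz": 0},
    {"jaw": -1,"tx": -0.2,"ty": 0,"tz": 0,"wx": 0,"wy": 0,"wz": 0},
    {"jaw": -1,"tx": 0,"ty": 0,"tz": 0,"wx": 0,"wy": 0,"wz": 0}
  ]
}}

```text
clock: 16.12
tcp_pos: [0.5147, 0.1731, 0.224]
orientation: [0.0, 0.69, 0.724, 0.0]
wrist_force: [-0.4, -0.6, 0.5]
finger_gap: 0.0002
```

```bash
python3 look.py 7 scene
```

```text
16.125 [0.5147 0.1731 0.224 ] [1.000e-04 6.898e-01 7.240e-01 3.000e-04] [-0.41 -0.56  0.5 ] 0.0002020861228332687 [ 0.177  0.375 -0.334  0.861  0.     1.699]
x-angle 92.77919885892172 z [ 5.e-04  2.e-04 -1.e+00]
```

View pics/scene_7.png

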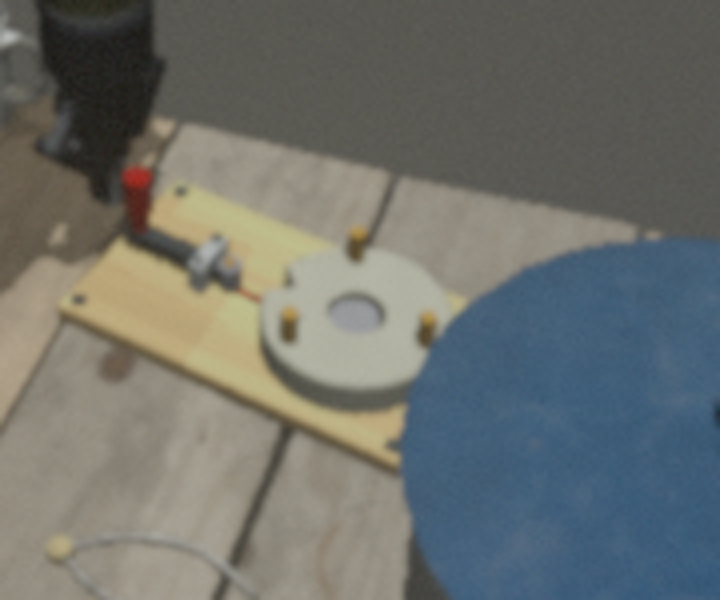

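Emit:
{"op": "carry_out", "data": {
  "motion": [
    {"jaw": -1,"tx": -0.15,"ty": 0,"tz": 0,"wx": 0,"wy": 0,"wz": 0},
    {"jaw": -1,"tx": -0.1,"ty": 0,"tz": 0,"wx": 0,"wy": 0,"wz": 0},
    {"jaw": -1,"tx": -0.1,"ty": 0,"tz": 0,"wx": 0,"wy": 0,"wz": 0},
    {"jaw": -1,"tx": -0.1,"ty": 0,"tz": 0,"wx": 0,"wy": 0,"wz": 0},
    {"jaw": -1,"tx": -0.1,"ty": 0,"tz": 0,"wx": 0,"wy": 0,"wz": 0},
    {"jaw": -1,"tx": -0.1,"ty": 0,"tz": 0,"wx": 0,"wy": 0,"wz": 0},
    {"jaw": -1,"tx": -0.1,"ty": 0,"tz": 0,"wx": 0,"wy": 0,"wz": 0},
    {"jaw": -1,"tx": -0.1,"ty": 0,"tz": 0,"wx": 0,"wy": 0,"wz": 0}
  ]
}}

```text
clock: 17.18
tcp_pos: [0.515, 0.165, 0.2237]
orientation: [-0.0, 0.689, 0.724, 0.0]
wrist_force: [0.0, 2.0, 0.2]
finger_gap: 0.0
```

Emit:
{"op": "carry_out", "data": {
  "motion": [
    {"jaw": -1,"tx": -0.1,"ty": 0,"tz": 0,"wx": 0,"wy": 0,"wz": 0},
    {"jaw": -1,"tx": -0.1,"ty": 0,"tz": 0,"wx": 0,"wy": 0,"wz": 0},
    {"jaw": -1,"tx": -0.1,"ty": 0,"tz": 0,"wx": 0,"wy": 0,"wz": 0},
    {"jaw": -1,"tx": -0.1,"ty": 0,"tz": 0,"wx": 0,"wy": 0,"wz": 0},
    {"jaw": -1,"tx": -0.1,"ty": 0,"tz": 0,"wx": 0,"wy": 0,"wz": 0},
    {"jaw": -1,"tx": -0.1,"ty": 0,"tz": 0,"wx": 0,"wy": 0,"wz": 0}
  ]
}}

```text
clock: 17.92
tcp_pos: [0.5153, 0.1588, 0.2237]
orientation: [-0.0, 0.69, 0.724, 0.0]
wrist_force: [-1.0, 2.4, -1.0]
finger_gap: -0.0001
```

```bash
python3 look.py 8 top
```

```text
17.925 [0.5153 0.1588 0.2237] [-0.      0.6896  0.7242  0.    ] [-0.96  2.37 -1.01] -0.00014815900140405122 [ 0.15   0.369 -0.344  0.858  0.     1.672]
x-angle 92.8032699801085 z [-0.e+00  1.e-04 -1.e+00]
```

View pics/top_8.png

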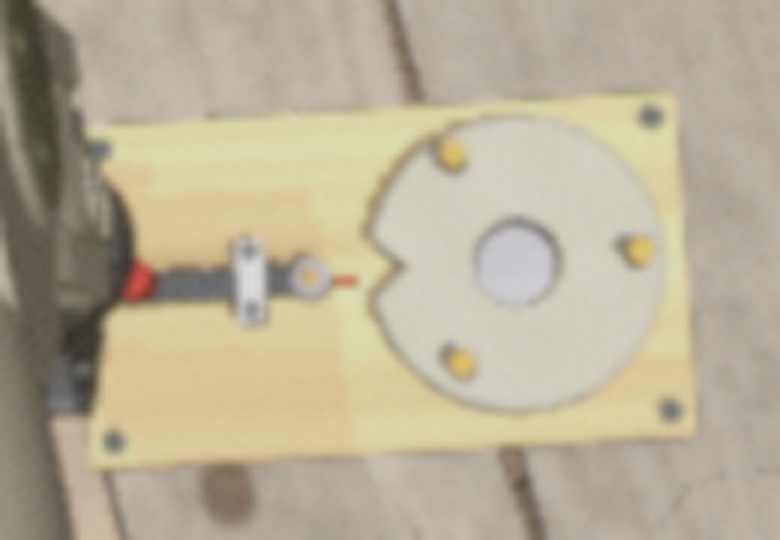

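The slide is moving: the roller is now at zoom (309,278), friction about 2 N. About 28 mm remain to the seat.

Emit:
{"op": "carry_out", "data": {
  "motion": [
    {"jaw": -1,"tx": -0.12,"ty": 0,"tz": 0,"wx": 0,"wy": 0,"wz": 0},
    {"jaw": -1,"tx": -0.12,"ty": 0,"tz": 0,"wx": 0,"wy": 0,"wz": 0},
    {"jaw": -1,"tx": -0.12,"ty": 0,"tz": 0,"wx": 0,"wy": 0,"wz": 0},
    {"jaw": -1,"tx": -0.12,"ty": 0,"tz": 0,"wx": 0,"wy": 0,"wz": 0},
    {"jaw": -1,"tx": -0.12,"ty": 0,"tz": 0,"wx": 0,"wy": 0,"wz": 0},
    {"jaw": -1,"tx": -0.12,"ty": 0,"tz": 0,"wx": 0,"wy": 0,"wz": 0},
    {"jaw": -1,"tx": -0.12,"ty": 0,"tz": 0,"wx": 0,"wy": 0,"wz": 0},
    {"jaw": -1,"tx": -0.12,"ty": 0,"tz": 0,"wx": 0,"wy": 0,"wz": 0}
  ]
}}

```text
clock: 18.98
tcp_pos: [0.5158, 0.1492, 0.2237]
orientation: [0.0, 0.69, 0.724, 0.0]
wrist_force: [0.8, 1.7, -1.3]
finger_gap: 0.0
```

Emit:
{"op": "carry_out", "data": {
  "motion": [
    {"jaw": -1,"tx": -0.1,"ty": 0,"tz": 0,"wx": 0,"wy": 0,"wz": 0},
    {"jaw": -1,"tx": -0.1,"ty": 0,"tz": 0,"wx": 0,"wy": 0,"wz": 0},
    {"jaw": -1,"tx": -0.1,"ty": 0,"tz": 0,"wx": 0,"wy": 0,"wz": 0},
    {"jaw": -1,"tx": -0.1,"ty": 0,"tz": 0,"wx": 0,"wy": 0,"wz": 0},
    {"jaw": -1,"tx": -0.1,"ty": 0,"tz": 0,"wx": 0,"wy": 0,"wz": 0},
    {"jaw": -1,"tx": -0.1,"ty": 0,"tz": 0,"wx": 0,"wy": 0,"wz": 0},
    {"jaw": -1,"tx": -0.1,"ty": 0,"tz": 0,"wx": 0,"wy": 0,"wz": 0}
  ]
}}

```text
clock: 19.85
tcp_pos: [0.5161, 0.1422, 0.2237]
orientation: [-0.0, 0.69, 0.724, 0.0]
wrist_force: [1.0, 2.0, -1.6]
finger_gap: 0.0001
```

```bash
python3 look.py 9 top
```

```text
19.85 [0.5161 0.1422 0.2237] [-0.000e+00  6.896e-01  7.242e-01  1.000e-04] [ 0.99  2.05 -1.59] 8.425964815301418e-05 [ 0.119  0.363 -0.354  0.854  0.     1.641]
x-angle 92.80586377264268 z [ 1.e-04  1.e-04 -1.e+00]
```

View pics/top_9.png

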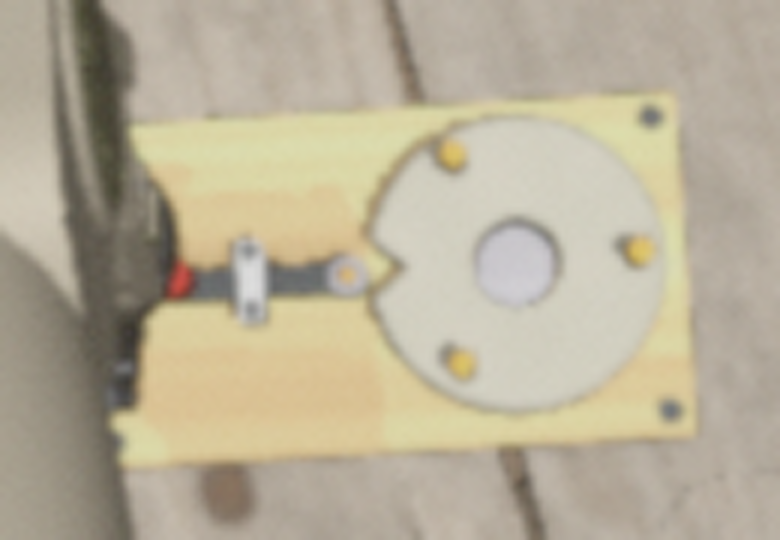

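The roller is at zoom (347,275), about 12 mm short of the seat and about to enter. Going slower.

Emit:
{"op": "carry_out", "data": {
  "motion": [
    {"jaw": -1,"tx": -0.06,"ty": 0,"tz": 0,"wx": 0,"wy": 0,"wz": 0},
    {"jaw": -1,"tx": -0.06,"ty": 0,"tz": 0,"wx": 0,"wy": 0,"wz": 0},
    {"jaw": -1,"tx": -0.06,"ty": 0,"tz": 0,"wx": 0,"wy": 0,"wz": 0},
    {"jaw": -1,"tx": -0.06,"ty": 0,"tz": 0,"wx": 0,"wy": 0,"wz": 0},
    {"jaw": -1,"tx": -0.06,"ty": 0,"tz": 0,"wx": 0,"wy": 0,"wz": 0},
    {"jaw": -1,"tx": -0.06,"ty": 0,"tz": 0,"wx": 0,"wy": 0,"wz": 0},
    {"jaw": -1,"tx": -0.06,"ty": 0,"tz": 0,"wx": 0,"wy": 0,"wz": 0},
    {"jaw": -1,"tx": -0.06,"ty": 0,"tz": 0,"wx": 0,"wy": 0,"wz": 0}
  ]
}}

```text
clock: 20.9
tcp_pos: [0.5163, 0.1375, 0.2237]
orientation: [-0.0, 0.69, 0.724, 0.0]
wrist_force: [0.7, 2.5, 0.7]
finger_gap: -0.0002
```

Emit:
{"op": "carry_out", "data": {
  "motion": [
    {"jaw": -1,"tx": -0.05,"ty": 0,"tz": 0,"wx": 0,"wy": 0,"wz": 0},
    {"jaw": -1,"tx": -0.05,"ty": 0,"tz": 0,"wx": 0,"wy": 0,"wz": 0},
    {"jaw": -1,"tx": -0.05,"ty": 0,"tz": 0,"wx": 0,"wy": 0,"wz": 0},
    {"jaw": -1,"tx": -0.05,"ty": 0,"tz": 0,"wx": 0,"wy": 0,"wz": 0}
  ]
}}

```text
clock: 21.4
tcp_pos: [0.5165, 0.1355, 0.2237]
orientation: [-0.0, 0.69, 0.724, 0.0]
wrist_force: [1.4, 2.4, 0.3]
finger_gap: 0.0002
```

Emit:
{"op": "carry_out", "data": {
  "motion": [
    {"jaw": -1,"tx": -0.05,"ty": 0,"tz": 0,"wx": 0,"wy": 0,"wz": 0},
    {"jaw": -1,"tx": -0.05,"ty": 0,"tz": 0,"wx": 0,"wy": 0,"wz": 0}
  ]
}}

```text
clock: 21.65
tcp_pos: [0.5165, 0.1345, 0.2237]
orientation: [0.0, 0.69, 0.724, 0.0]
wrist_force: [1.6, 2.1, -1.6]
finger_gap: 0.0002
```

Emit:
{"op": "carry_out", "data": {
  "motion": [
    {"jaw": -1,"tx": -0.04,"ty": 0,"tz": 0,"wx": 0,"wy": 0,"wz": 0},
    {"jaw": -1,"tx": -0.04,"ty": 0,"tz": 0,"wx": 0,"wy": 0,"wz": 0},
    {"jaw": -1,"tx": -0.04,"ty": 0,"tz": 0,"wx": 0,"wy": 0,"wz": 0}
  ]
}}

```text
clock: 22.02
tcp_pos: [0.5166, 0.1333, 0.2237]
orientation: [0.0, 0.69, 0.724, 0.0]
wrist_force: [0.4, 2.1, -1.2]
finger_gap: 0.0001
```

Emit:
{"op": "carry_out", "data": {
  "motion": [
    {"jaw": -1,"tx": -0.04,"ty": 0,"tz": 0,"wx": 0,"wy": 0,"wz": 0},
    {"jaw": -1,"tx": -0.04,"ty": 0,"tz": 0,"wx": 0,"wy": 0,"wz": 0},
    {"jaw": -1,"tx": -0.04,"ty": 0,"tz": 0,"wx": 0,"wy": 0,"wz": 0}
  ]
}}

```text
clock: 22.4
tcp_pos: [0.5166, 0.1323, 0.2237]
orientation: [-0.0, 0.69, 0.724, 0.0]
wrist_force: [1.7, 3.2, -1.9]
finger_gap: 0.0002
```

```bash
python3 look.py 10 top
```

```text
22.4 [0.5166 0.1323 0.2237] [-2.000e-04  6.895e-01  7.243e-01  3.000e-04] [ 1.67  3.22 -1.92] 0.0001652071328113714 [ 1.000e-01  3.590e-01 -3.590e-01  8.520e-01  1.000e-03  1.622e+00]
x-angle 92.81835015887754 z [ 1.e-04  7.e-04 -1.e+00]
```

View pics/top_10.png

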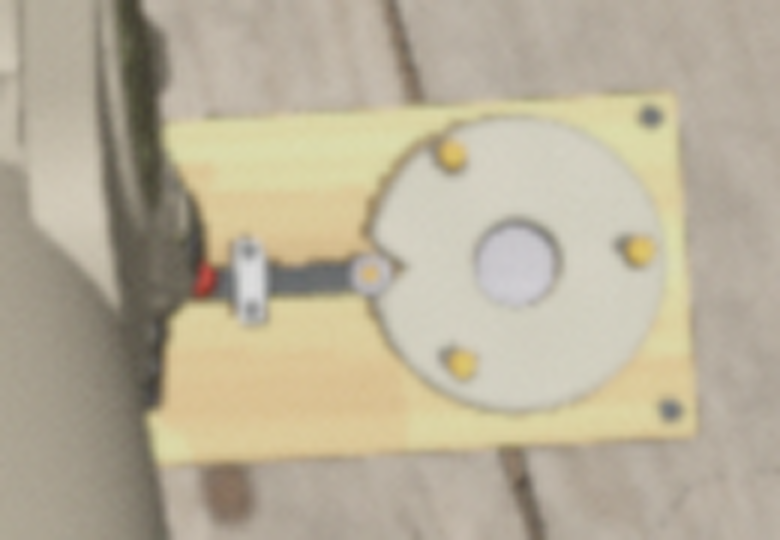

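The roller is in the notch mouth at (371,273), and the first flank contact shows as 3 N. Continuing in small steps.

Emit:
{"op": "carry_out", "data": {
  "motion": [
    {"jaw": -1,"tx": -0.03,"ty": 0,"tz": 0,"wx": 0,"wy": 0,"wz": 0},
    {"jaw": -1,"tx": -0.03,"ty": 0,"tz": 0,"wx": 0,"wy": 0,"wz": 0}
  ]
}}

```text
clock: 22.7
tcp_pos: [0.5166, 0.1316, 0.2237]
orientation: [-0.0, 0.69, 0.724, 0.0]
wrist_force: [0.6, 3.1, 0.8]
finger_gap: 0.0
```

Emit:
{"op": "carry_out", "data": {
  "motion": [
    {"jaw": -1,"tx": -0.03,"ty": 0,"tz": 0,"wx": 0,"wy": 0,"wz": 0},
    {"jaw": -1,"tx": -0.03,"ty": 0,"tz": 0,"wx": 0,"wy": 0,"wz": 0}
  ]
}}

```text
clock: 22.95
tcp_pos: [0.5167, 0.131, 0.2237]
orientation: [-0.0, 0.69, 0.724, 0.0]
wrist_force: [0.8, 4.5, -1.3]
finger_gap: -0.0001
```

Emit:
{"op": "carry_out", "data": {
  "motion": [
    {"jaw": -1,"tx": -0.03,"ty": 0,"tz": 0,"wx": 0,"wy": 0,"wz": 0}
  ]
}}

```text
clock: 23.08
tcp_pos: [0.5167, 0.1307, 0.2237]
orientation: [-0.0, 0.69, 0.724, 0.0]
wrist_force: [0.8, 3.4, -2.0]
finger_gap: -0.0
```

Emit:
{"op": "carry_out", "data": {
  "motion": [
    {"jaw": -1,"tx": -0.03,"ty": 0,"tz": 0,"wx": 0,"wy": 0,"wz": 0},
    {"jaw": -1,"tx": -0.03,"ty": 0,"tz": 0,"wx": 0,"wy": 0,"wz": 0}
  ]
}}

```text
clock: 23.32
tcp_pos: [0.5167, 0.13, 0.2237]
orientation: [-0.0, 0.69, 0.724, 0.0]
wrist_force: [0.6, 4.7, -0.9]
finger_gap: 0.0003
```

Emit:
{"op": "carry_out", "data": {
  "motion": [
    {"jaw": -1,"tx": -0.03,"ty": 0,"tz": 0,"wx": 0,"wy": 0,"wz": 0}
  ]
}}

```text
clock: 23.45
tcp_pos: [0.5167, 0.1297, 0.2237]
orientation: [-0.0, 0.69, 0.724, 0.0]
wrist_force: [1.4, 4.1, -0.4]
finger_gap: 0.0002
```

Emit:
{"op": "carry_out", "data": {
  "motion": [
    {"jaw": -1,"tx": -0.03,"ty": 0,"tz": 0,"wx": 0,"wy": 0,"wz": 0}
  ]
}}

```text
clock: 23.58
tcp_pos: [0.5168, 0.1296, 0.2237]
orientation: [-0.0, 0.69, 0.724, 0.0]
wrist_force: [0.7, 6.2, -1.7]
finger_gap: -0.0002
```

Emit:
{"op": "carry_out", "data": {
  "motion": [
    {"jaw": -1,"tx": -0.02,"ty": 0,"tz": 0,"wx": 0,"wy": 0,"wz": 0}
  ]
}}

```text
clock: 23.7
tcp_pos: [0.5167, 0.1295, 0.2237]
orientation: [-0.0, 0.689, 0.724, 0.0]
wrist_force: [1.7, 5.6, -1.7]
finger_gap: -0.0
```

Emit:
{"op": "carry_out", "data": {
  "motion": [
    {"jaw": -1,"tx": -0.02,"ty": 0,"tz": 0,"wx": 0,"wy": 0,"wz": 0}
  ]
}}

```text
clock: 23.82
tcp_pos: [0.5167, 0.1294, 0.2237]
orientation: [-0.001, 0.689, 0.724, 0.001]
wrist_force: [1.8, 6.5, -0.8]
finger_gap: -0.0002
```

Emit:
{"op": "carry_out", "data": {
  "motion": [
    {"jaw": -1,"tx": -0.02,"ty": 0,"tz": 0,"wx": 0,"wy": 0,"wz": 0}
  ]
}}

```text
clock: 23.95
tcp_pos: [0.5167, 0.1293, 0.2237]
orientation: [-0.001, 0.689, 0.724, 0.001]
wrist_force: [1.5, 7.0, -0.1]
finger_gap: 0.0001
```

```bash
python3 look.py 11 top
```

```text
23.95 [0.5167 0.1293 0.2237] [-6.000e-04  6.894e-01  7.244e-01  7.000e-04] [ 1.49  7.02 -0.09] 8.761563363348641e-05 [ 0.094  0.358 -0.361  0.852  0.002  1.615]
x-angle 92.83720216086856 z [ 1.0e-04  1.9e-03 -1.0e+00]
```

View pics/top_11.png

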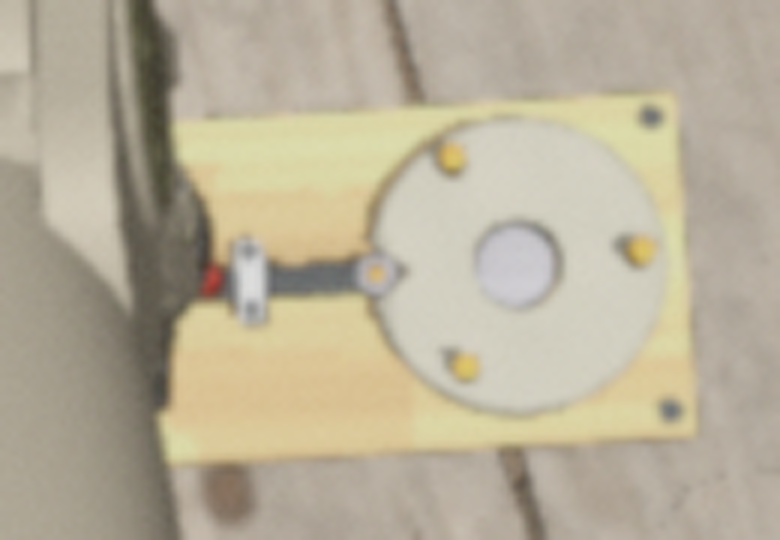

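The roller sits in the V at (376,273), where the seat is expected (~375), and the collar has straightened a little. Raising the force to about 10-11 N.

Emit:
{"op": "carry_out", "data": {
  "motion": [
    {"jaw": -1,"tx": -0.03,"ty": 0,"tz": 0,"wx": 0,"wy": 0,"wz": 0}
  ]
}}

```text
clock: 24.12
tcp_pos: [0.5167, 0.1292, 0.2238]
orientation: [-0.001, 0.689, 0.724, 0.001]
wrist_force: [0.9, 9.0, -0.8]
finger_gap: -0.0001
```

Emit:
{"op": "carry_out", "data": {
  "motion": [
    {"jaw": -1,"tx": -0.03,"ty": 0,"tz": 0,"wx": 0,"wy": 0,"wz": 0}
  ]
}}

```text
clock: 24.25
tcp_pos: [0.5167, 0.1291, 0.2237]
orientation: [-0.001, 0.689, 0.725, 0.001]
wrist_force: [1.1, 9.4, -0.3]
finger_gap: 0.0001
```

Emit:
{"op": "carry_out", "data": {
  "motion": [
    {"jaw": -1,"tx": -0.02,"ty": 0,"tz": 0,"wx": 0,"wy": 0,"wz": 0},
    {"jaw": -1,"tx": 0,"ty": 0,"tz": 0,"wx": 0,"wy": 0,"wz": 0}
  ]
}}

```text
clock: 24.5
tcp_pos: [0.5167, 0.129, 0.2238]
orientation: [-0.001, 0.689, 0.725, 0.001]
wrist_force: [1.3, 10.2, -1.2]
finger_gap: -0.0002
```

Emit:
{"op": "carry_out", "data": {
  "motion": [
    {"jaw": -1,"tx": -0.03,"ty": 0,"tz": 0,"wx": 0,"wy": 0,"wz": 0},
    {"jaw": -1,"tx": 0,"ty": 0,"tz": 0,"wx": 0,"wy": 0,"wz": 0},
    {"jaw": -1,"tx": 0,"ty": 0,"tz": 0,"wx": 0,"wy": 0,"wz": 0},
    {"jaw": -1,"tx": 0,"ty": 0,"tz": 0,"wx": 0,"wy": 0,"wz": 0},
    {"jaw": -1,"tx": 0,"ty": 0,"tz": 0,"wx": 0,"wy": 0,"wz": 0},
    {"jaw": -1,"tx": 0,"ty": 0,"tz": 0,"wx": 0,"wy": 0,"wz": 0}
  ]
}}

```text
clock: 25.25
tcp_pos: [0.5167, 0.1289, 0.2238]
orientation: [-0.001, 0.689, 0.725, 0.001]
wrist_force: [1.0, 11.4, -0.2]
finger_gap: 0.0002
```

```bash
python3 look.py 12 top scene
python3 - <<'E'
from h import *
c=eyes.calibration("top")
for i in (11,12):
    im=cv2.imread(f"pics/top_{i}_raw.png")[180:200,310:345]
    cv2.imwrite(f"pics/tz{i}.png",cv2.resize(im,None,fx=20,fy=20,interpolation=cv2.INTER_CUBIC))
E
```

```text
25.25 [0.5167 0.1289 0.2238] [-0.0013  0.6891  0.7247  0.0014] [ 0.98 11.38 -0.19] 0.00016606573209527648 [ 0.093  0.358 -0.361  0.852  0.004  1.613]
x-angle 92.88249064296446 z [ 1.0e-04  3.8e-03 -1.0e+00]
```

View pics/tz12.png

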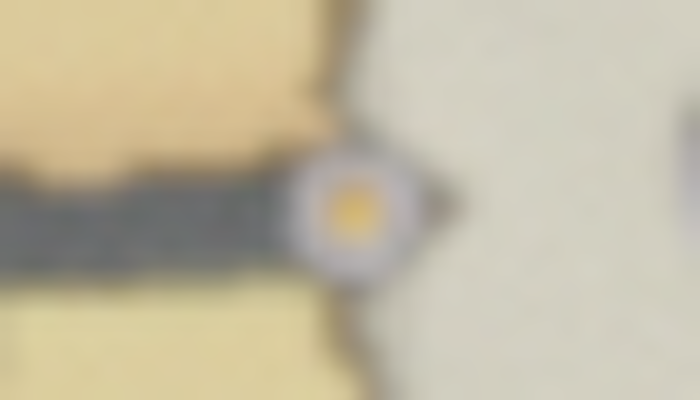

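View pics/scene_12.png

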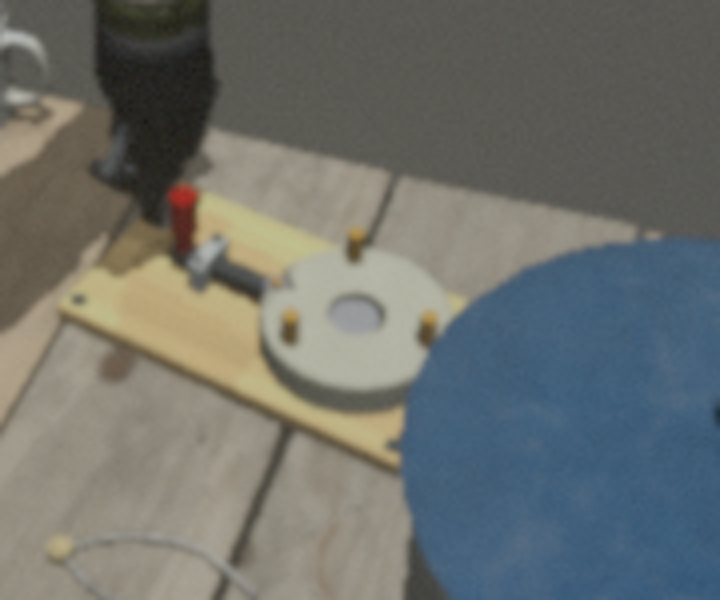

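View pics/top_12.png

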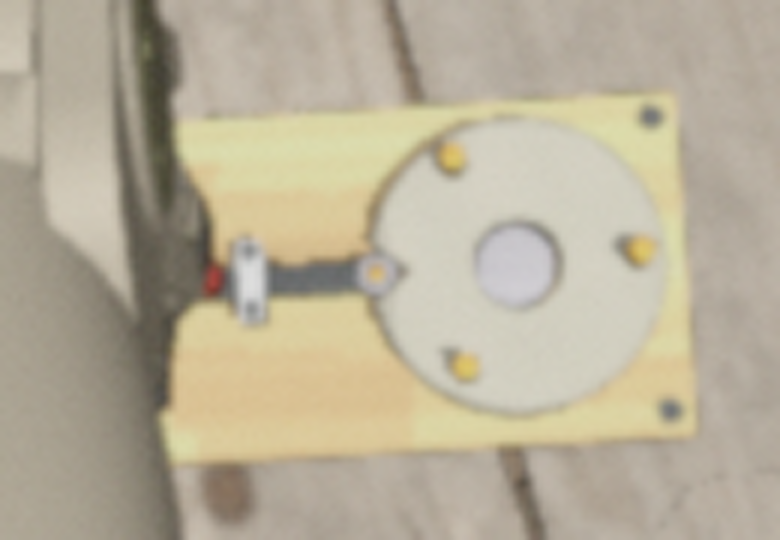

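The roller is nested against both flanks, with no visible shift from 7 to 11 N, held for about 0.7 s. Now releasing: back off, then lift.

Emit:
{"op": "carry_out", "data": {
  "motion": [
    {"jaw": -1,"tx": 0.05,"ty": 0,"tz": 0,"wx": 0,"wy": 0,"wz": 0},
    {"jaw": -1,"tx": 0.1,"ty": 0,"tz": 0,"wx": 0,"wy": 0,"wz": 0},
    {"jaw": -1,"tx": 0.3,"ty": 0,"tz": 0,"wx": 0,"wy": 0,"wz": 0},
    {"jaw": -1,"tx": 0.8,"ty": 0,"tz": 0,"wx": 0,"wy": 0,"wz": 0},
    {"jaw": -1,"tx": 1.5,"ty": 0,"tz": 0,"wx": 0,"wy": 0,"wz": 0},
    {"jaw": -1,"tx": 1,"ty": 0,"tz": -1,"wx": 0,"wy": 0,"wz": 0},
    {"jaw": -1,"tx": 1,"ty": 0,"tz": -3,"wx": 0,"wy": 0,"wz": 0},
    {"jaw": -1,"tx": 1,"ty": 0,"tz": -3,"wx": 0,"wy": 0,"wz": 0},
    {"jaw": -1,"tx": 0,"ty": 0,"tz": -3,"wx": 0,"wy": 0,"wz": 0},
    {"jaw": -1,"tx": 0,"ty": 0,"tz": 0,"wx": 0,"wy": 0,"wz": 0},
    {"jaw": -1,"tx": 0,"ty": 0,"tz": 0,"wx": 0,"wy": 0,"wz": 0}
  ]
}}

```text
clock: 26.72
tcp_pos: [0.5137, 0.1855, 0.3235]
orientation: [-0.0, 0.689, 0.724, -0.0]
wrist_force: [-0.9, -0.3, -0.4]
finger_gap: 0.0
```

```bash
python3 look.py 13 top scene; python3 - <<'E'
from h import *
c=eyes.calibration("top")
P=lambda x,y,z: at(c,265+(x+.5)/6-.5,145+(y+.5)/6-.5,z)
ang=lambda v:np.degrees(np.arctan2(v[1],v[0]))
q=[P(453,156,.07),P(466,367,.07),P(641,249,.07)];C=sum(q)/3
for p,a in zip(q,(30,150,-90)): print(ang(p-C)-a)
R=P(376,273,.044);print(ang(R-C)-90,np.linalg.norm((R-C)[:2]))
E
```

```text
26.725 [0.5137 0.1855 0.3235] [-0.      0.6894  0.7244 -0.    ] [-0.91 -0.28 -0.43] 1.0366726209911215e-05 [ 0.199  0.295 -0.181  1.094  0.     1.721]
x-angle 92.83048352394042 z [-1.e-04 -0.e+00 -1.e+00]
2.7439498831837454
3.4805413612703546
3.3661370535442643
3.103535080975803 0.06171299660540374
```

View pics/top_13.png

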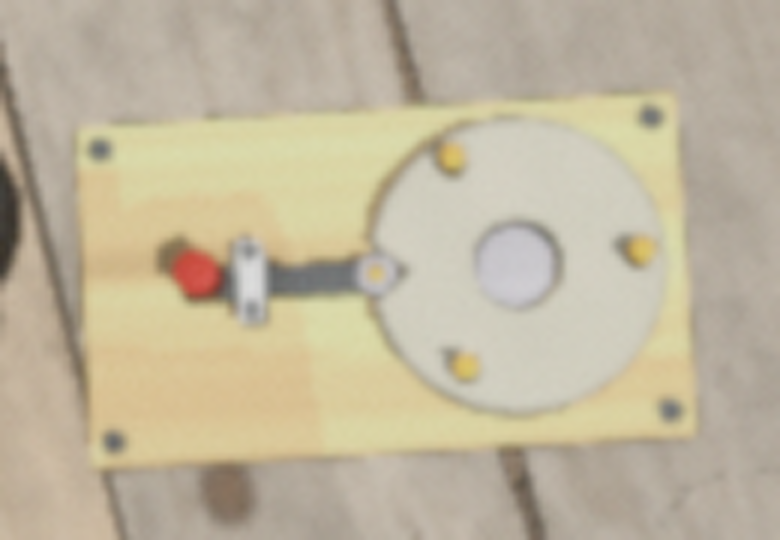

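View pics/scene_13_raw.png

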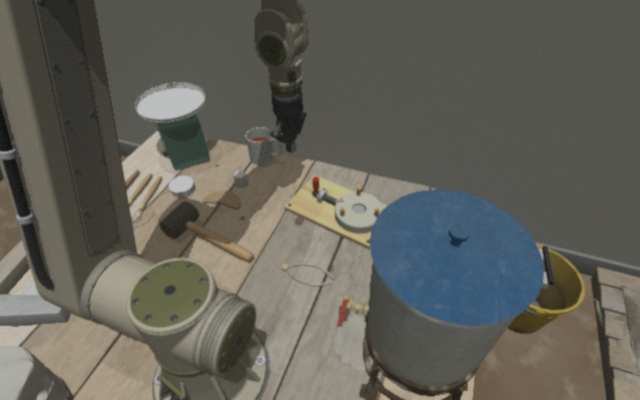

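The roller is at zoom (376,273), 61.7 mm from the collar axis against 62 nominal. The collar yaw is about 3.1°, in line with the jig and slide at about 2.8-3.2°. The arm is clear and nothing else has moved.

```bash
python3 -c "
from workcell import env
print(env.hand_in())"
```

```text
the job is handed in; nothing more can be done
None
```

The collar is turned to face the slide, the roller is seated in the notch, and the job is handed in. I used about 27 s of the 61 s allowed.

- **Turning:** I swept one peg about 139° clockwise with the shut fingertips. The readings taken at the stops along the sweep were 1.5–3 N. Before locking, the top view put the collar within about 1° of the slide line.
- **Locking:** I pushed the knob in slowly. The roller met the notch flank at 3–4 N, drew the collar straight, and stopped after roughly 37–38 mm of travel. I held about 11 N at the wrist for about 0.7 s, roughly 9–10 N at the roller after slide friction. The highest force I read was 11.4 N. I then backed off and lifted clear.
- **Last checks:** After release the roller was still in the V, 61.7 mm from the collar axis (62 nominal). The collar yaw was about 3.2° and the jig about 2.8°, which is within measuring error. The wrist force was back near zero, and the bystanders in the scene view looked undisturbed.
- **Disagreements:** The cameras differed by up to 5 mm on single points and by several degrees on some yaw readings. For that reason I relied on the overhead view and on the feel of the seat. My first two move calls were refused for missing keys and moved nothing.

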